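# Fan on and sash up to the working mark of a bench-top fume cabinet

### The arm

A 6-joint arm with a two-finger parallel gripper is mounted at the origin on the work surface. World frame = base frame: x ahead of the robot, y to its left, z up, the work surface at z = 0. Lengths are in mm, angles in degrees, forces in N, time in s.
With the tool pointing down it reaches from about 275 to 825 mm from the base axis. Payload 5.2 kg.
Tool frame: the origin (TCP) lies between the finger pads; the fingertips stand 11 mm ahead of it and the grasp point (between the pads) lies 8 mm behind it; z points along the fingers, y is the direction in which the jaws open and shut (so a half turn about z gives the same grasp; the last joint's range is limited). The gripper opens to 93 mm and grips with 3 to 60 N. Pads are 15 mm wide; open, the fingers measure 128 mm over their backs; the gripper's body (75 mm by 188 mm) begins 65 mm behind the grasp point.
Start: joints at [-86.734, 14.817, 87.949, -0, 77.235, -11.62], TCP at [141.309, -531.542, 202.053] pointing down, gripper open.
Joint ranges: [-179.93, 179.93], [-52.35, 119.4], [10.71, 147.94], [-69.91, 249.91], [12.55, 155.21], [-178.61, 178.61]. Speed limits (degrees/s): [147.25, 147.25, 180, 180, 180, 180].

### API

Orientations are given as [roll, pitch, yaw] about the fixed x, y, z axes, in that order (R = Rz(yaw) Ry(pitch) Rx(roll)).
In Python, from bench import monitor, imaging, hand_in gives the robot as it stands.
- The arm moves only by the tool jog_arm, never from a script. Its argument "increments" is a list of rows, each an object of numbers: "fingers": the opening, from -1 (shut) to 1 (fully open); "tx", "ty", "tz": the shift along the tool's x, y, z in mm; "rx", "ry", "rz": the turn, a rotation vector about the tool's x, y, z in rad. In form: [{"fingers": .., "tx": .., "ty": .., "tz": .., "rx": .., "ry": .., "rz": ..}, ...]. A call has 1 to 12 rows; each row is the pose to reach, as a shift and turn from the pose measured when the call began, along the tool's axes at that moment; what a row does not reach only later rows make up. A row lasts 1/10 s, in which the tool goes at most 50 mm and 8.59 degrees, less where a joint would pass 70% of its speed; a pose out of reach is approached as far as the arm can. A call with a gripper value outside its range is refused whole. The fingers move at their own pace and stop on an object; "squeeze" is the grip in N (left out, the last holds). Time passes only in rows, so rows that repeat a pose let the fingers close. It gives the time, the measured TCP pose, the force and the opening at its end, in the units of the state.
- monitor.state(): the state, without advancing time (a new reading comes with each control period).
- imaging.camera(name): name is "scene" or "top"; returns the picture (400x640x3 uint8, blue, green, red); there is no depth.
- imaging.calibration(name): a dict with "mtx" (3x3 intrinsics, pixels), "pose" (4x4, takes a point from camera to world coordinates). Camera axes: x right, y up, looking along -z (the intrinsics and any distortion apply to the point x, -y, -z); pixel columns grow to the right and rows downward; lengths in mm; the calibration is good to about 2 mm. A picture is of the moment at which its call begins. calibration takes no time and is no camera call.
- hand_in(): hands the job in, once; it reports no verdict.
The state is a dict: "t": time; "qpos": joint angles; "dq": joint speeds; "tau": joint torques, N m; "tool_pos": TCP position; "tcp_rot": TCP orientation; "force": force on the tool from outside, world axes, zero at the start; "wrist_torque": the same for the moment, N m; "width": finger opening in mm.
Only numpy, scipy, OpenCV 4.12 (cv2) and the standard library are available. Lean on these libraries where they do the work, as an engineer would, in place of code of your own. Each camera call takes 0.05 s, during which the arm holds its last target.

### The job

Make the small fume cabinet ready for work: first press the blue fan button on the grey control box all the way down, then put your fingertips beneath the lip along the bottom of the cabinet's sliding window and push it up gently until the underside of the lip is level with the white lines on the green height marks on the posts, and take your hand away. Only push: do not pinch the lip, and leave all the bottles, jars, glass, tweezers and tubes where they stand.

Things in the scene. Friction and masses are not known exactly. Their poses are not given: they have to be found in the camera images.
- hood: Compact bench-top fume cabinet, clear sides, fixed, 480 wide, 345 deep, 545 high. Origin: on the bench, in the sliding window's plane, midway between the front posts; x points into the cabinet (about world -y: its front faces the robot's left), y along its width (about world +x), z up; its yaw is -1.72 to -1.42. Floor and sill: a slab 20 high from x = -45 to +300. Front posts: 34 x 30 at y = +-225, full height. A balance stands inside, from x = 75 on.
- sash (a joint): Opening of the sliding window in m: 0 is shut (lip on the sill), grows as it rises straight up, at most 0.25; starts at 0.06 to 0.09. Hidden counterweights carry nearly all of its 0.9 kg: 3 to 4 N from below moves it, it is rigid in every other direction, and it stays wherever it is left. The pane is glass, 416 wide; top of the window 275 above its lower edge.
- lip_front (a point): Middle of the lower front edge of the window's lip, at the height of the lip's underside, 40 in front of the window's plane (cabinet x = -40). The lip is a level aluminium ledge with a black nose along the window's whole bottom edge, 416 long, 10 thick (sash_c0 its lower half, sash_c1 its upper half), sticking out 30 in front of the bottom rail (sash_c2). Axes as the cabinet's.
- mark_line (a point): The white line (4 thick) across the green height mark on the front post nearer the robot's base; centre of its front (cabinet x = -23, y = -228). The marks are matching green clips 24 high round the outside and front of both posts, each with a 4 thick flange sticking out 21 sideways at the line's height; both at one height, 205 to 255 above the bench. Axes as the cabinet's.
- fan_button (a joint): Travel of the fan button in m: 0 is up, 0.006 is all the way down; a spring (about 1.5 N at first, 5 N fully down) brings it back up.
- fan_button_top (a point): Centre of the top of the round blue push button, 30 across, which points straight up and is pressed straight down; about 67 above the bench when up. It sits in a black collar on the lid of the fan control box.
- fan_box: Grey fan control box with a white lid, fixed, 100 (x) by 120 (y) by 45 high; origin in the middle of its underside. It stands on the bench facing the cabinet's front, at the near or the far place. The button's centre is at (-15, +12) in its frame; at (+18, -36) is a small black speed knob, 14 above the lid, not used.
- wash_bottle: White plastic wash bottle, 58 across, 165 high, on the bench in front of the cabinet, near one end of the window. Leave it. Origin at the centre of its underside.
- sample_jar: Clear sample jar with a teal cap, 52 across, 70 high, in front of the window's other end. Leave it. Origin at the centre of its underside.
- tube_rack: White rack, 55 x 130, with four teal-capped tubes, 98 high; stands at the place where the control box is not. Leave it. Origin at the centre of its underside.
- tweezers: Steel tweezers lying flat on the bench before the cabinet, 130 long, 4 high. Leave them. Origin at the middle of the underside.
- amber_bottle: Amber glass bottle, 56 across, 120 high, on the cabinet's floor behind the window, at the end farther from the robot. Leave it. Origin at the centre of its underside.
- beaker: Glass beaker, 64 across, 85 high, on the cabinet's floor behind the window, at the end nearer the robot. Leave it. Origin at the centre of its underside.

How it is judged (in metres and radians):
On the way, in this order (a step that is already met when the one before it is completed fails the run):
1. the fan button is pressed all the way down while the window is still where it was (value of joint fan_button above 0.0045 m and distance of lip_front from where it was at the start of the episode below 0.015 m), for 0.05 s.
2. the fingers push the window up from beneath its lip (contact force between the fingers and sash_c0 above 0.5 N and distance of lip_front from where it was at the start of the episode above 0.03 m), for 0.05 s.
3. the underside of the lip is level with the white lines, within 10 mm (z of lip_front in the frame of mark_line between -0.01 and 0.01 m), for 0.2 s.
At the end, for the whole second after the job is handed in: The underside of the lip stands at the height of the white lines within 10 mm, the window is at rest, the fan button is up again, and every loose thing is within 20 mm of where it stood (all of step 3 and velocity of joint sash between -0.005 and 0.005 m/s and value of joint fan_button below 0.002 m and distance of each of wash_bottle, sample_jar, tube_rack, tweezers, amber_bottle, beaker from where it was at the start of the episode below 0.02 m); the robot touches nothing.
It fails at once if the lip is pinched (fingers on its underside and on its top or the rail at once) (contact force between the fingers and sash_c0 above 1 N and (contact force between the fingers and sash_c1 above 1 N or contact force between the fingers and sash_c2 above 1 N)).
It fails at once if the window is flung up or slammed (faster than 0.4 m/s) (velocity of joint sash above 0.4 m/s or velocity of joint sash below -0.4 m/s).
It fails at once if the lip is forced (more than 35 N) (contact force between the fingers and sash_c0 above 35 N).
It fails at once if a bottle, jar, beaker, rack or the tweezers is shifted, lifted or knocked over (more than 20 mm) (distance of any of wash_bottle, sample_jar, tube_rack, tweezers, amber_bottle, beaker from where it was at the start of the episode above 0.02 m).
It also fails if it takes over 48 s, if anything falls off the work surface, if the arm or the gripper's body presses on something with over 40 N, if the wrist force passes 120 N, or if a joint passes its speed limit or range.

## Working session

There is one attempt and no reset: what is moved stays moved. The work goes in short steps, Python scripts to look and compute and a tool call to move; the robot and the scene stay as the last step left them, time stands still between calls to the robot, and variables do not carry over. Pictures are saved under pics/ and viewed, and the job is handed in when it is done.

Besides the shell and the picture viewer there is one more tool, called after "Call:" as name(argument=value, ...), one argument or row to a line, values as JSON. jog_arm: Moves the arm, as the interface text tells. Its arguments: {"type":"object","properties":{"increments":{"type":"array"},"squeeze":{"type":"number"}},"required":["increments"]}

```bash
mkdir -p pics; ls
python3 - <<'E'
from bench import monitor, imaging
import cv2
for n in("scene","top"):
    im=imaging.camera(n); cv2.imwrite(f"pics/{n}0.png",im)
    c=imaging.calibration(n); print(n,c)
print(monitor.state())
E
```

```text
pics
scene {'mtx': array([[412.71024665,   0.        , 323.24987454],
       [  0.        , 412.71024665, 204.04236571],
       [  0.        ,   0.        ,   1.        ]]), 'pose': array([[-3.44922643e-01, -7.79798830e-01,  5.22438662e-01,
         9.91457531e+02],
       [ 9.38559105e-01, -2.79639496e-01,  2.02258644e-01,
         1.26640345e+02],
       [-1.16265697e-02,  5.60103149e-01,  8.28341286e-01,
         8.94342779e+02],
       [ 0.00000000e+00,  0.00000000e+00,  0.00000000e+00,
         1.00000000e+00]])}
top {'mtx': array([[511.26212032,   0.        , 319.01044922],
       [  0.        , 511.26212032, 199.26742669],
       [  0.        ,   0.        ,   1.        ]]), 'pose': array([[ 1.83552421e-02,  9.90763681e-01, -1.34351824e-01,
         3.93189712e+02],
       [-9.99812579e-01,  1.73611183e-02, -8.56733010e-03,
        -7.20943519e+01],
       [-6.15570159e-03,  1.34483899e-01,  9.90896659e-01,
         1.25761940e+03],
       [ 0.00000000e+00,  0.00000000e+00,  0.00000000e+00,
         1.00000000e+00]])}
{'t': 0.1, 'qpos': array([-8.67322049e+01,  1.48556312e+01,  8.80027297e+01, -1.46975051e-03,
        7.72351966e+01, -1.16208908e+01]), 'dq': array([ 0.04790719, -0.06467898, -0.14721835,  0.03465821,  0.0265812 ,
        0.01462305]), 'tau': array([ 1.11378915e-03, -4.38215625e+01, -2.84643602e+01,  7.19475118e-02,
        3.61949613e-02, -5.04880438e-05]), 'tool_pos': array([ 141.28968838, -531.01795177,  201.31027355]), 'tcp_rot': array([-1.79908072e+02, -1.74422418e-02,  1.48889978e+01]), 'force': array([-0.17709403,  0.4627068 , -0.33120461]), 'wrist_torque': array([-0.00595839,  0.07520508, -0.01524398]), 'width': 92.54313498726692}
```

View pics/scene0.png

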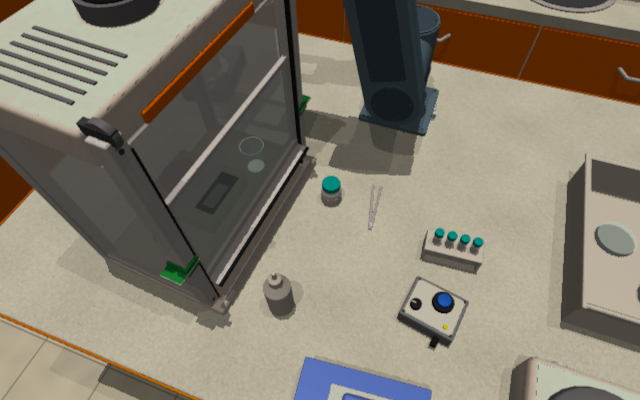

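View pics/top0.png

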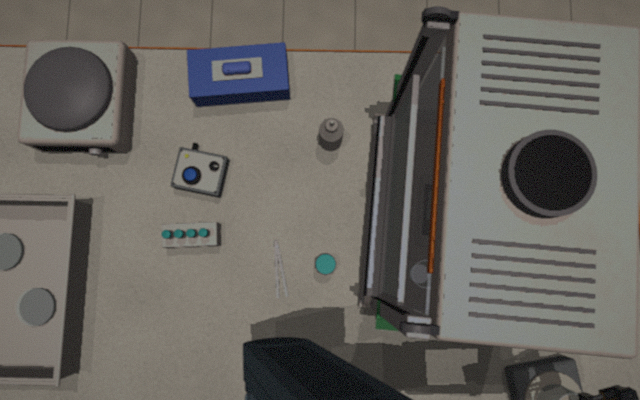

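The scene picture shows the cabinet at the left with its green clips at about (180,270) and (303,105). The lip's white line runs from (220,280) to (303,150), and the box with its blue button is at (444,301). The tweezers, jar and wash bottle are at (373,207), (331,190) and (279,295). In the top view the button is at (191,175). Next I'll enlarge the important parts.

Run:
```python
import cv2
s=cv2.imread("pics/scene0.png");t=cv2.imread("pics/top0.png")
def crop(im,x0,y0,x1,y1,k,n): cv2.imwrite("pics/"+n,cv2.resize(im[y0:y1,x0:x1],None,fx=k,fy=k,interpolation=cv2.INTER_CUBIC))
crop(s,150,80,350,320,2.5,"c1.png")
crop(t,340,60,480,350,2,"c2.png")
crop(s,150,240,250,320,7,"c3.png")
```

```text
(no output)
```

View pics/c1.png

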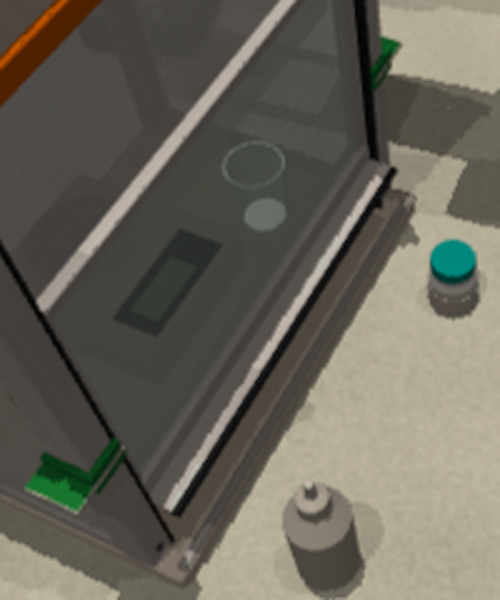

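View pics/c2.png

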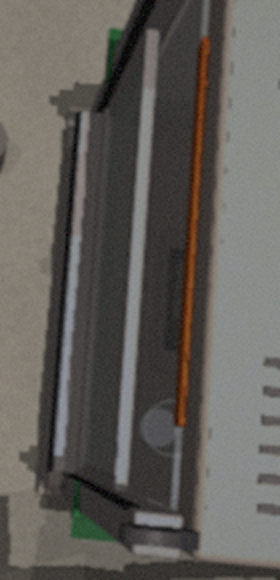

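View pics/c3.png

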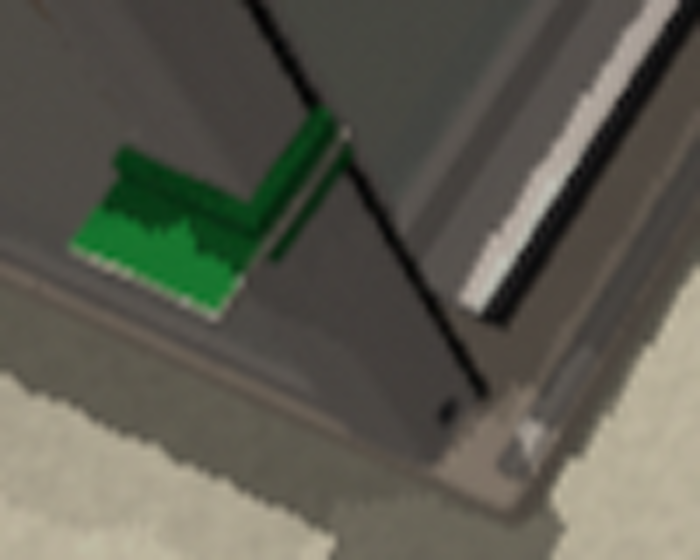

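Run:
```python
import cv2,numpy as np
s=cv2.imread("pics/scene0.png");t=cv2.imread("pics/top0.png")
def crop(im,x0,y0,x1,y1,k=9):
    c=im[y0:y1,x0:x1].astype(float); c=np.clip(c*1.6,0,255).astype(np.uint8)
    return cv2.resize(c,None,fx=k,fy=k,interpolation=cv2.INTER_CUBIC)
cv2.imwrite("pics/d1.png",crop(s,270,85,340,150))
cv2.imwrite("pics/d4.png",crop(s,270,130,340,190))
cv2.imwrite("pics/d2.png",crop(t,350,65,430,130))
cv2.imwrite("pics/d3.png",crop(t,350,270,430,335))
```

```text
(no output)
```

View pics/d1.png

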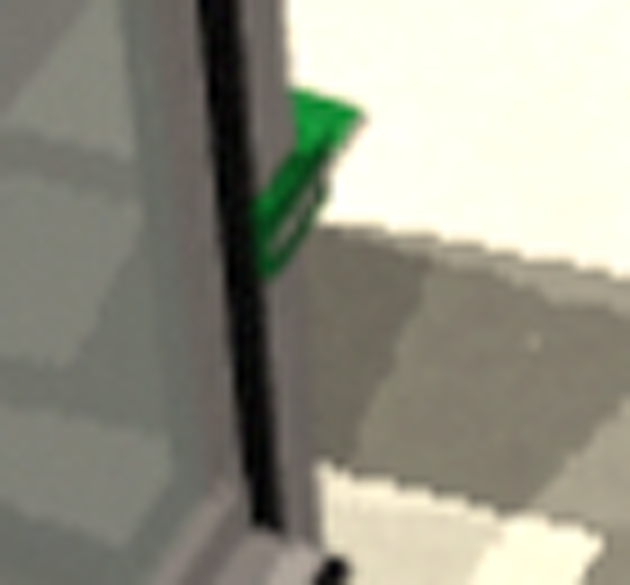

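View pics/d4.png

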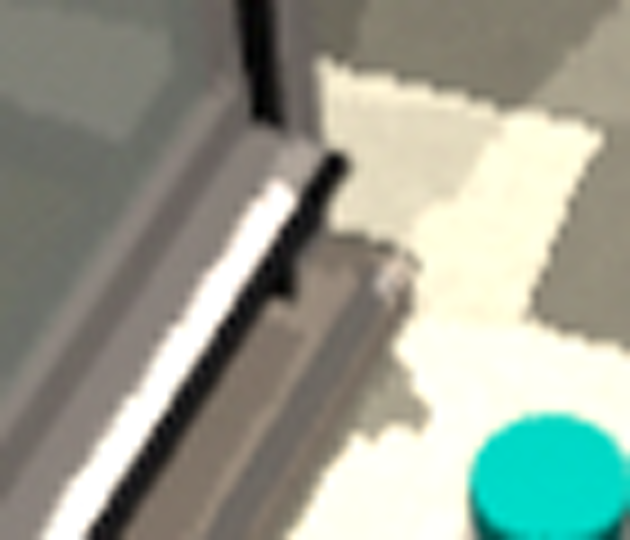

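View pics/d2.png

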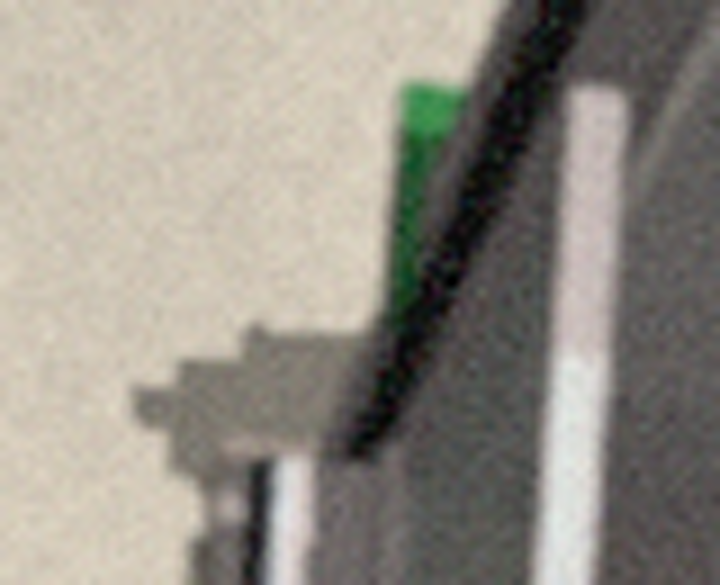

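View pics/d3.png

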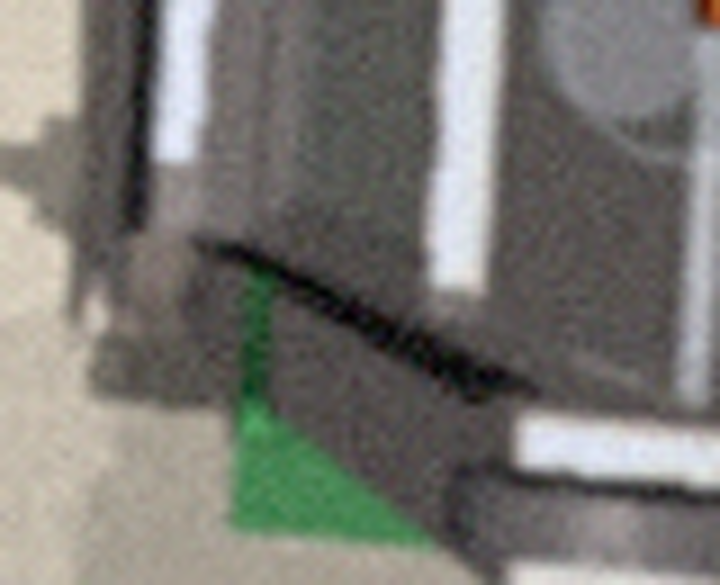

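```bash
cat > h.py <<'E'
import numpy as np,cv2
from bench import imaging
C={n:imaging.calibration(n) for n in("scene","top")}
def proj(n,P):
    c=C[n]; T=np.linalg.inv(c["pose"]); p=T[:3,:3]@np.asarray(P,float)+T[:3,3]
    q=c["mtx"]@np.array([p[0],-p[1],-p[2]]); return q[:2]/q[2]
def ray(n,u,v):
    c=C[n]; d=np.linalg.solve(c["mtx"],[u,v,1.]); d=c["pose"][:3,:3]@np.array([d[0],-d[1],-d[2]])
    return c["pose"][:3,3],d/np.linalg.norm(d)
def onz(n,u,v,z):
    o,d=ray(n,u,v); return o+d*(z-o[2])/d[2]
def tri(uv1,uv2):
    A=np.zeros((3,3));b=np.zeros(3)
    for n,(u,v) in(("scene",uv1),("top",uv2)):
        o,d=ray(n,u,v);M=np.eye(3)-np.outer(d,d);A+=M;b+=M@o
    return np.linalg.solve(A,b)
E
cat > fit.py <<'E'
from h import *
from scipy.optimize import least_squares
obs=[("top",(377.8,116.7),"lip",-40,208,0),("top",(363.9,295.6),"lip",-40,-208,0),
("top",(394.8,74.4),"m",-23,"e",1),("top",(375.8,328.9),"m",-23,"-e",1),
("scene",(181.1,285.4),"m",-23,"e",0),("scene",(310.2,98.1),"m",-23,"-e",0),
("scene",(221.4,286),"lip",-40,208,0),("scene",(308.3,147.8),"lip",-40,-208,8),
("scene",(223.6,314.3),0,-45,240,0),("scene",(315,162.2),0,-45,-240,5)]
def W(p,x,y,z):
    X,Y,a=p[:3];return np.array([X+np.cos(a)*x-np.sin(a)*y,Y+np.sin(a)*x+np.cos(a)*y,z])
def f(p):
    r=[]
    for n,uv,z,x,y,dz in obs:
        y={"e":p[5],"-e":-p[5]}.get(y,y); z={"lip":p[3],"m":p[4]}.get(z,z)
        r+=list(proj(n,W(p,x,y,z+dz))-uv)
    return r
s=least_squares(f,[400,-230,-1.57,95,230,262],loss="soft_l1",x_scale=[10,10,.1,10,10,10])
p=s.x
if __name__=="__main__":
    print(p.round(3)); print(np.array(f(p)).reshape(-1,2).round(1))
    print("near flange tri",tri((310.2,98.1),(375.8,328.9)),"far",tri((181.1,285.4),(394.8,74.4)))
    print("lip far",tri((221.4,286),(377.8,116.7)),"lip near",tri((308.3,147.8),(363.9,295.6)))
    s=cv2.imread("pics/scene0.png");t=cv2.imread("pics/top0.png")
    for n,im in(("scene",s),("top",t)):
        hsv=cv2.cvtColor(im,cv2.COLOR_BGR2HSV)
        m=cv2.inRange(hsv,(100,150,60),(125,255,255))
        k,l,st,ce=cv2.connectedComponentsWithStats(m)
        for i in range(1,k):
            if 50<st[i,4]: print(n,"blue",ce[i].round(1),st[i])
E
python3 fit.py
```

```text
[ 539.539 -222.946   -1.646   87.185  205.983  266.968]
[[ 0.7  0.4]
 [ 0.2 -0.1]
 [-0.2  0.4]
 [-0.8  0.2]
 [-0.2 -0. ]
 [-0.3 -0.2]
 [-0.1  0.9]
 [-0.7 -0.5]
 [ 0.3  1.3]
 [ 0.6 -0.5]]
near flange tri [ 274.93234664 -180.54699651  205.1618177 ] far [ 807.99925384 -219.81852427  207.2067947 ]
lip far [ 749.52394389 -196.88050968   92.48925483] lip near [ 334.97260873 -166.12975682   93.4726401 ]
scene blue [443.9 299.7] [437 293  15  14 167]
top blue [189.8 174.1] [184 168  13  13 129]
```

```bash
cat >> h.py <<'E'
from scipy.spatial.transform import Rotation as Ro
def delta(pos,rpy,st=None):
    """tool-frame shift (mm) and rotvec (rad) from the measured pose to a target"""
    from bench import monitor
    st=st or monitor.state(); R=Ro.from_euler("xyz",st["tcp_rot"],degrees=True)
    t=R.inv().apply(np.array(pos)-st["tool_pos"]); r=(R.inv()*Ro.from_euler("xyz",rpy,degrees=True)).as_rotvec()
    return t.round(1),r.round(3)
E
python3 - <<'E'
from h import *
from fit import p,W
print("button",tri((443.9,299.7),(189.8,174.1)),onz("scene",443.9,299.7,66),onz("top",189.8,174.1,66))
print("bottle top(165)",onz("top",331,127,165),"base",onz("scene",282,308,0))
print("jar top(70)",onz("top",325,264,70),onz("scene",331,184,70))
print("tweez",onz("top",276,240,2),onz("top",282,297,2))
print("rack",onz("top",191,234,95))
for nm,v in dict(lipmid=(-40,0,p[3]),lipn=(-40,-208,p[3]),lipf=(-40,208,p[3]),posts=(-17,-240,0),flange=(-23,-267,206)).items(): print(nm,W(p,*v).round(0))
for pos,r in (((140,-420,270),(180,0,-10)),((150,-290,270),(180,0,-33)),((235,-150,270),(180,0,-33)),):
  print(pos,delta(pos,r))
E
```

```text
button [609.80417336 245.27001199  65.43313852] [610.23625658 244.60025157  66.        ] [609.61476001 245.72427242  66.        ]
bottle top(165) [702.11189506 -86.06093612 165.        ] base [722.17437577 -81.76239106   0.        ]
jar top(70) [403.93844044 -78.39046356  70.        ] [408.41684136 -77.25840053  70.        ]
tweez [460.75971107  42.41150744   2.        ] [323.53506673  23.82365308   2.        ]
rack [465.90325968 227.99117532  95.        ]
lipmid [ 543. -183.   87.]
lipn [ 335. -167.   87.]
lipf [ 750. -199.   87.]
posts [ 301. -188.    0.]
flange [ 275. -180.  206.]
(140, -420, 270) (array([  27.3, -107.7,  -68.5]), array([-0.002,  0.   ,  0.434]))
(150, -290, 270) (array([  70.4, -230.8,  -68.3]), array([-0.002,  0.   ,  0.836]))
(235, -150, 270) (array([ 188.5, -344.3,  -68.1]), array([-0.002,  0.   ,  0.836]))
```

Call:
jog_arm(
  increments=[
    {"fingers": -1, "tx": 0, "ty": 0, "tz": -40, "rz": 0.1},
    {"fingers": -1, "tx": 5, "ty": -30, "tz": -70, "rz": 0.2},
    {"fingers": -1, "tx": 15, "ty": -65, "tz": -70, "rz": 0.3},
    {"fingers": -1, "tx": 27, "ty": -108, "tz": -70, "rz": 0.434},
    {"fingers": -1, "tx": 45, "ty": -150, "tz": -70, "rz": 0.55},
    {"fingers": -1, "tx": 58, "ty": -190, "tz": -70, "rz": 0.7},
    {"fingers": -1, "tx": 70, "ty": -230, "tz": -70, "rz": 0.836},
    {"fingers": -1, "tx": 70, "ty": -230, "tz": -70, "rz": 0.836},
    {"fingers": -1, "tx": 70, "ty": -230, "tz": -70, "rz": 0.836},
  ],
)

```text
invalid input at $.increments[0]: expected keys fingers, tx, ty, tz, rx, ry, rz
```

Call:
jog_arm(
  increments=[
    {"fingers": -1, "tx": 0, "ty": 0, "tz": -40, "rx": 0, "ry": 0, "rz": 0.1},
    {"fingers": -1, "tx": 5, "ty": -30, "tz": -70, "rx": 0, "ry": 0, "rz": 0.2},
    {"fingers": -1, "tx": 15, "ty": -65, "tz": -70, "rx": 0, "ry": 0, "rz": 0.3},
    {"fingers": -1, "tx": 27, "ty": -108, "tz": -70, "rx": 0, "ry": 0, "rz": 0.434},
    {"fingers": -1, "tx": 45, "ty": -150, "tz": -70, "rx": 0, "ry": 0, "rz": 0.55},
    {"fingers": -1, "tx": 58, "ty": -190, "tz": -70, "rx": 0, "ry": 0, "rz": 0.7},
    {"fingers": -1, "tx": 70, "ty": -230, "tz": -70, "rx": 0, "ry": 0, "rz": 0.836},
    {"fingers": -1, "tx": 70, "ty": -230, "tz": -70, "rx": 0, "ry": 0, "rz": 0.836},
    {"fingers": -1, "tx": 70, "ty": -230, "tz": -70, "rx": 0, "ry": 0, "rz": 0.836},
  ],
)

```text
t: 1.0
tool_pos: [149.9, -290.8, 272.0]
tcp_rot: [180.0, -0.0, -32.9]
force: [0.4, -0.9, 0.8]
width: 25.9
```

Run:
```python
from h import *
from bench import monitor
print(monitor.state()["qpos"].round(1))
for pos,r in (((190,-205,270),(180,0,-33)),((235,-150,270),(180,0,-33)),((270,-80,270),(180,0,-20)),((320,0,260),(180,0,0)),((610,245,180),(180,0,0))):
  print(pos,delta(pos,r))
```

```text
[-82.5 -12.2 106.1  -0.   86.2  40.4]
(190, -205, 270) (array([-12.9, -93.8,   2. ]), array([ 0.   , -0.   ,  0.002]))
(235, -150, 270) (array([  -5. , -164.4,    2. ]), array([ 0.   , -0.   ,  0.002]))
(270, -80, 270) (array([ -13.6, -242.2,    1.9]), array([ 0.   , -0.   , -0.225]))
(320, 0, 260) (array([ -15.1, -336.5,   11.9]), array([ 0.   , -0.   , -0.574]))
(610, 245, 180) (array([  95.4, -699.7,   91.8]), array([ 0.   , -0.   , -0.574]))
```

Call:
jog_arm(
  increments=[
    {"fingers": -1, "tx": -7, "ty": -47, "tz": 0, "rx": 0, "ry": 0, "rz": 0},
    {"fingers": -1, "tx": -13, "ty": -94, "tz": 0, "rx": 0, "ry": 0, "rz": 0},
    {"fingers": -1, "tx": -9, "ty": -130, "tz": 0, "rx": 0, "ry": 0, "rz": 0},
    {"fingers": -1, "tx": -5, "ty": -164, "tz": 0, "rx": 0, "ry": 0, "rz": 0},
    {"fingers": -1, "tx": -10, "ty": -203, "tz": 0, "rx": 0, "ry": 0, "rz": -0.1},
    {"fingers": -1, "tx": -14, "ty": -242, "tz": 0, "rx": 0, "ry": 0, "rz": -0.22},
    {"fingers": -1, "tx": -14, "ty": -290, "tz": 0, "rx": 0, "ry": 0, "rz": -0.35},
    {"fingers": -1, "tx": -15, "ty": -336, "tz": 10, "rx": 0, "ry": 0, "rz": -0.5},
    {"fingers": -1, "tx": -15, "ty": -336, "tz": 10, "rx": 0, "ry": 0, "rz": -0.57},
    {"fingers": -1, "tx": -15, "ty": -336, "tz": 10, "rx": 0, "ry": 0, "rz": -0.57},
  ],
)

```text
t: 2.0
tool_pos: [320.9, 0.7, 261.4]
tcp_rot: [-180.0, 0.1, 0.2]
force: [-0.5, -0.1, 0.6]
width: 0.5
```

Call:
jog_arm(
  increments=[
    {"fingers": -1, "tx": 36, "ty": -31, "tz": 0, "rx": 0, "ry": 0, "rz": 0},
    {"fingers": -1, "tx": 72, "ty": -61, "tz": 0, "rx": 0, "ry": 0, "rz": 0},
    {"fingers": -1, "tx": 108, "ty": -92, "tz": 10, "rx": 0, "ry": 0, "rz": 0},
    {"fingers": -1, "tx": 144, "ty": -122, "tz": 20, "rx": 0, "ry": 0, "rz": 0},
    {"fingers": -1, "tx": 180, "ty": -153, "tz": 30, "rx": 0, "ry": 0, "rz": 0},
    {"fingers": -1, "tx": 216, "ty": -183, "tz": 50, "rx": 0, "ry": 0, "rz": 0},
    {"fingers": -1, "tx": 252, "ty": -214, "tz": 80, "rx": 0, "ry": 0, "rz": 0},
    {"fingers": -1, "tx": 289, "ty": -244.5, "tz": 110, "rx": 0, "ry": 0, "rz": 0},
    {"fingers": -1, "tx": 289, "ty": -244.5, "tz": 140, "rx": 0, "ry": 0, "rz": 0},
    {"fingers": -1, "tx": 289, "ty": -244.5, "tz": 165, "rx": 0, "ry": 0, "rz": 0},
    {"fingers": -1, "tx": 289, "ty": -244.5, "tz": 165, "rx": 0, "ry": 0, "rz": 0},
  ],
)

```text
t: 3.1
tool_pos: [607.4, 242.9, 90.1]
tcp_rot: [179.9, 0.6, -0.1]
force: [-0.7, -0.5, -1.1]
width: 0.7
```

Run:
```python
from h import *
from bench import monitor
s=monitor.state();print(s["tool_pos"],s["force"],s["qpos"].round(1))
a=imaging.camera("scene");b=imaging.camera("top")
k=cv2.resize(a[230:360,370:530],None,fx=4,fy=4);l=cv2.resize(b[110:240,110:270],None,fx=4,fy=4)
cv2.imwrite("pics/e1.png",np.vstack([k,l])[::1])
cv2.imwrite("pics/e1.png",cv2.resize(np.hstack([k,l]),(800,325)))
```

```text
[607.4425039  242.91250479  90.0794793 ] [-0.65897468 -0.51145161 -1.05645734] [ 12.   30.7  80.2  -0.   69.8 102.1]
```

View pics/e1.png

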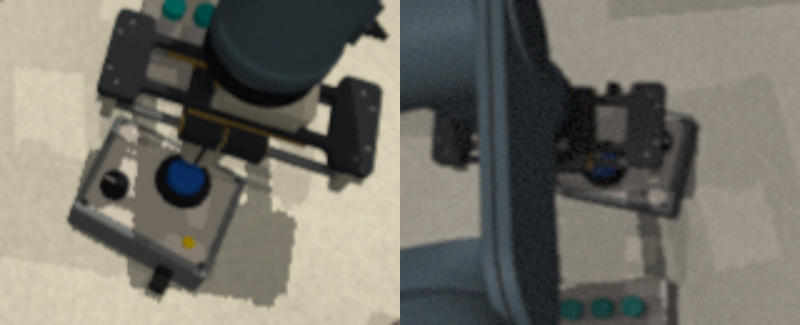

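The picture shows the closed fingertips right over the blue button, so I'll press now.

Call:
jog_arm(
  increments=[
    {"fingers": -1, "tx": 2.4, "ty": -2.2, "tz": 6, "rx": 0, "ry": 0, "rz": 0},
    {"fingers": -1, "tx": 2.4, "ty": -2.2, "tz": 12, "rx": 0, "ry": 0, "rz": 0},
    {"fingers": -1, "tx": 2.4, "ty": -2.2, "tz": 15, "rx": 0, "ry": 0, "rz": 0},
    {"fingers": -1, "tx": 2.4, "ty": -2.2, "tz": 18, "rx": 0, "ry": 0, "rz": 0},
    {"fingers": -1, "tx": 2.4, "ty": -2.2, "tz": 18, "rx": 0, "ry": 0, "rz": 0},
  ],
)

```text
t: 3.7
tool_pos: [611.9, 246.2, 77.4]
tcp_rot: [180.0, 0.2, -0.0]
force: [0.5, 0.1, -0.0]
width: 0.3
```

Call:
jog_arm(
  increments=[
    {"fingers": -1, "tx": -2, "ty": 1, "tz": 2, "rx": 0, "ry": 0, "rz": 0},
    {"fingers": -1, "tx": -2, "ty": 1, "tz": 4, "rx": 0, "ry": 0, "rz": 0},
    {"fingers": -1, "tx": -2, "ty": 1, "tz": 6, "rx": 0, "ry": 0, "rz": 0},
    {"fingers": -1, "tx": -2, "ty": 1, "tz": 6, "rx": 0, "ry": 0, "rz": 0},
  ],
)

```text
t: 4.1
tool_pos: [609.6, 245.2, 71.0]
tcp_rot: [180.0, 0.2, -0.0]
force: [-0.3, 0.0, -0.4]
width: 0.1
```

Call:
jog_arm(
  increments=[
    {"fingers": -1, "tx": 0, "ty": 0, "tz": 1, "rx": 0, "ry": 0, "rz": 0},
    {"fingers": -1, "tx": 0, "ty": 0, "tz": 2, "rx": 0, "ry": 0, "rz": 0},
    {"fingers": -1, "tx": 0, "ty": 0, "tz": 2, "rx": 0, "ry": 0, "rz": 0},
  ],
)

```text
t: 4.4
tool_pos: [609.6, 245.2, 68.8]
tcp_rot: [180.0, 0.2, -0.0]
force: [-0.4, 0.1, -0.3]
width: 0.3
```

Run:
```python
from h import *
from bench import monitor
a=imaging.camera("scene")
s=monitor.state();print(s["tool_pos"],s["force"])
cv2.imwrite("pics/e2.png",cv2.resize(a[250:350,390:490],None,fx=6,fy=6,interpolation=cv2.INTER_CUBIC))
```

```text
[609.59013123 245.17269044  68.91165335] [0.89322919 0.41317641 0.48020556]
```

View pics/e2.png

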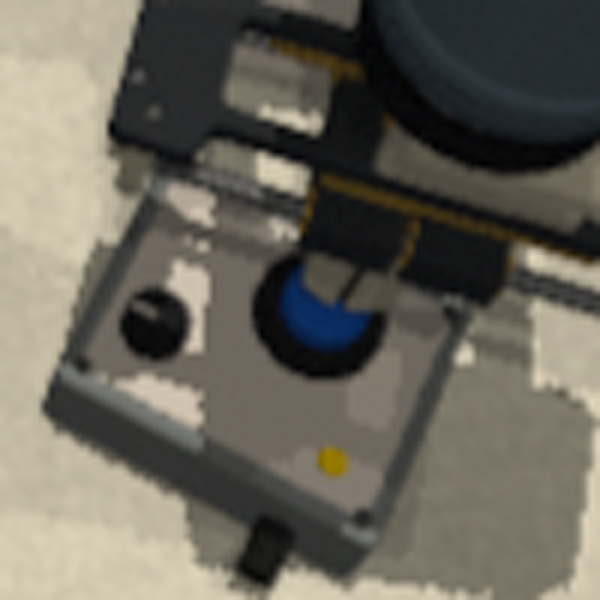

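Run:
```python
from h import *
for z in (57.8,62,66,72): print(z,((proj("scene",(609.6,245.2,z))-[390,250])*6).round(0), ((proj("scene",(602,245.2,z))-[390,250])*6).round(0),((proj("scene",(617,245.2,z))-[390,250])*6).round(0))
```

```text
57.8 [320. 306.] [324. 286.] [316. 325.]
62 [323. 301.] [327. 282.] [319. 321.]
66 [325. 297.] [330. 278.] [321. 316.]
72 [329. 291.] [334. 271.] [325. 310.]
```

Run:
```python
from h import *
from bench import monitor
a=imaging.camera("scene");b=imaging.camera("top")
s=monitor.state();print(s["tool_pos"],s["force"],s["tau"].round(2))
def cr(a,x,y,w=64,h=60,k=9):
    c=np.clip(a[y:y+h,x:x+w].astype(float)*1.7,0,255).astype(np.uint8)
    return cv2.resize(c,None,fx=k,fy=k,interpolation=cv2.INTER_LANCZOS4)
cv2.imwrite("pics/e3.png",cr(a,415,265)); cv2.imwrite("pics/e4.png",cr(b,160,140))
```

```text
[609.67748427 245.17402136  69.02804564] [-0.31033919  0.10679053  0.91371101] [  0.   -57.5  -26.04  -0.    -0.06   0.  ]
```

View pics/e3.png

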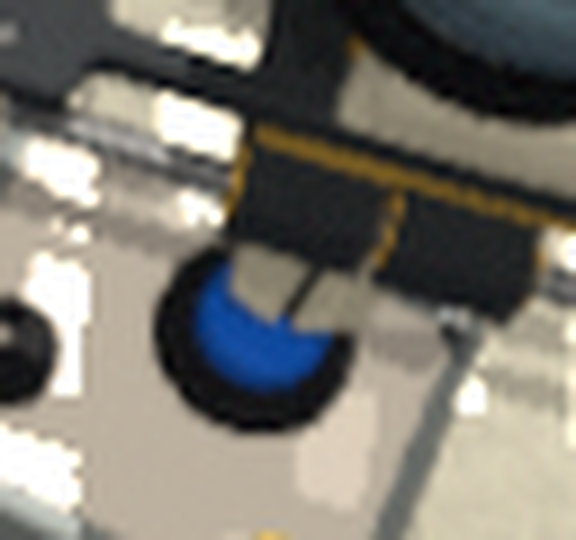

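View pics/e4.png

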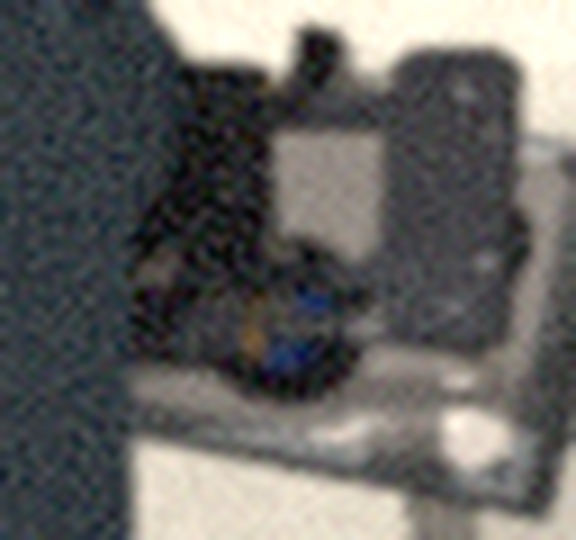

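Call:
jog_arm(
  increments=[
    {"fingers": -1, "tx": 0, "ty": 2, "tz": 1.5, "rx": 0, "ry": 0, "rz": 0},
    {"fingers": -1, "tx": 0, "ty": 2, "tz": 3, "rx": 0, "ry": 0, "rz": 0},
    {"fingers": -1, "tx": 0, "ty": 2, "tz": 3, "rx": 0, "ry": 0, "rz": 0},
  ],
)

```text
t: 4.85
tool_pos: [609.5, 243.0, 65.7]
tcp_rot: [180.0, 0.2, -0.0]
force: [0.3, 0.0, 0.2]
width: 0.5
```

Call:
jog_arm(
  increments=[
    {"fingers": -1, "tx": 0, "ty": 0, "tz": 1.5, "rx": 0, "ry": 0, "rz": 0},
    {"fingers": -1, "tx": 0, "ty": 0, "tz": 3, "rx": 0, "ry": 0, "rz": 0},
    {"fingers": -1, "tx": 0, "ty": 0, "tz": 3, "rx": 0, "ry": 0, "rz": 0},
  ],
)

```text
t: 5.15
tool_pos: [609.2, 243.0, 62.4]
tcp_rot: [180.0, 0.3, -0.0]
force: [-0.3, 0.1, 1.0]
width: 0.2
```

Call:
jog_arm(
  increments=[
    {"fingers": -1, "tx": 0, "ty": 0, "tz": 1, "rx": 0, "ry": 0, "rz": 0},
    {"fingers": -1, "tx": 0, "ty": 0, "tz": 2, "rx": 0, "ry": 0, "rz": 0},
    {"fingers": -1, "tx": 0, "ty": 0, "tz": 2, "rx": 0, "ry": 0, "rz": 0},
  ],
)

```text
t: 5.45
tool_pos: [609.1, 243.0, 60.2]
tcp_rot: [179.9, 0.3, -0.0]
force: [1.2, -0.5, -0.5]
width: 0.9
```

Run:
```python
from h import *
from bench import monitor
a=imaging.camera("scene")
s=monitor.state();print(s["tool_pos"],s["force"],s["tau"].round(2))
def cr(a,x,y,w=64,h=60,k=9):
    c=np.clip(a[y:y+h,x:x+w].astype(float)*1.7,0,255).astype(np.uint8)
    return cv2.resize(c,None,fx=k,fy=k,interpolation=cv2.INTER_LANCZOS4)
cv2.imwrite("pics/e5.png",cr(a,415,265))
```

```text
[609.14944082 242.98529116  60.24228076] [-0.57041103 -0.34847265  0.09878247] [ -0.   -57.57 -25.73  -0.    -0.06   0.  ]
```

View pics/e5.png

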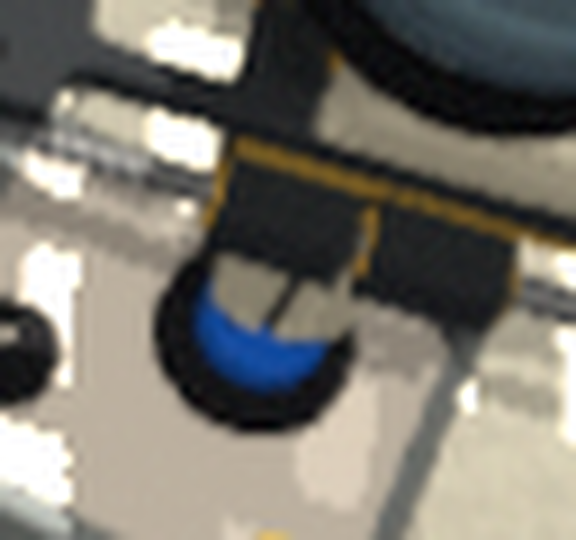

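Run:
```python
from h import *
for x in (609,613,616.6):
  for z in (50,55,60,65,70): print(x,z,proj("scene",(x,243,z)).round(1))
```

```text
609 50 [441.5 301.7]
609 55 [442.1 300.8]
609 60 [442.6 300. ]
609 65 [443.1 299.1]
609 70 [443.7 298.2]
613 50 [441.2 303.4]
613 55 [441.7 302.6]
613 60 [442.2 301.7]
613 65 [442.8 300.8]
613 70 [443.3 299.9]
616.6 50 [440.8 305. ]
616.6 55 [441.4 304.1]
616.6 60 [441.9 303.2]
616.6 65 [442.4 302.4]
616.6 70 [443.  301.5]
```

Call:
jog_arm(
  increments=[
    {"fingers": -1, "tx": 0, "ty": 0, "tz": 1, "rx": 0, "ry": 0, "rz": 0},
    {"fingers": -1, "tx": 0, "ty": 0, "tz": 2, "rx": 0, "ry": 0, "rz": 0},
    {"fingers": -1, "tx": 0, "ty": 0, "tz": 3, "rx": 0, "ry": 0, "rz": 0},
    {"fingers": -1, "tx": 0, "ty": 0, "tz": 3, "rx": 0, "ry": 0, "rz": 0},
  ],
)

```text
t: 5.9
tool_pos: [609.0, 242.9, 57.0]
tcp_rot: [179.9, 0.3, -0.0]
force: [0.3, -0.5, 0.3]
width: 0.5
```

Call:
jog_arm(
  increments=[
    {"fingers": -1, "tx": 0, "ty": 0, "tz": 1, "rx": 0, "ry": 0, "rz": 0},
    {"fingers": -1, "tx": 0, "ty": 0, "tz": 2, "rx": 0, "ry": 0, "rz": 0},
    {"fingers": -1, "tx": 0, "ty": 0, "tz": 3, "rx": 0, "ry": 0, "rz": 0},
    {"fingers": -1, "tx": 0, "ty": 0, "tz": 3, "rx": 0, "ry": 0, "rz": 0},
  ],
)

```text
t: 6.3
tool_pos: [608.8, 242.9, 53.8]
tcp_rot: [179.9, 0.3, -0.0]
force: [-0.0, -0.7, -0.1]
width: 0.6
```

Run:
```python
from h import *
from bench import monitor
a=imaging.camera("scene")
s=monitor.state();print(s["tool_pos"],s["force"],s["tau"].round(2))
def cr(a,x,y,w=64,h=60,k=9):
    c=np.clip(a[y:y+h,x:x+w].astype(float)*1.7,0,255).astype(np.uint8)
    return cv2.resize(c,None,fx=k,fy=k,interpolation=cv2.INTER_LANCZOS4)
cv2.imwrite("pics/e6.png",cr(a,415,265))
```

```text
[608.91282253 242.92233461  53.92222598] [ 0.08765137  0.26023689 -0.57384777] [ -0.   -57.69 -25.53  -0.    -0.06   0.  ]
```

View pics/e6.png

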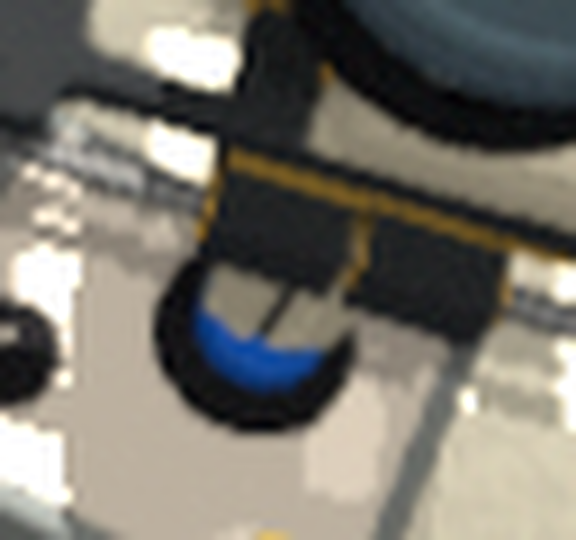

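Call:
jog_arm(
  increments=[
    {"fingers": -1, "tx": 0, "ty": 0, "tz": 1, "rx": 0, "ry": 0, "rz": 0},
    {"fingers": -1, "tx": 0, "ty": 0, "tz": 2, "rx": 0, "ry": 0, "rz": 0},
    {"fingers": -1, "tx": 0, "ty": 0, "tz": 3, "rx": 0, "ry": 0, "rz": 0},
    {"fingers": -1, "tx": 0, "ty": 0, "tz": 3, "rx": 0, "ry": 0, "rz": 0},
  ],
)

```text
t: 6.75
tool_pos: [608.9, 242.9, 50.9]
tcp_rot: [179.9, 0.3, -0.0]
force: [0.5, 0.2, 0.0]
width: 0.5
```

Run:
```python
from h import *
from bench import monitor
b=imaging.camera("top")
s=monitor.state();print(s["tool_pos"],s["force"],s["tau"].round(2))
c=np.clip(b[130:210,130:230].astype(float)*1.7,0,255).astype(np.uint8)
cv2.imwrite("pics/e7.png",cv2.resize(c,None,fx=7,fy=7,interpolation=cv2.INTER_LANCZOS4))
print(proj("top",(609,243,60)),proj("top",(609,243,45)))
```

```text
[608.87711157 242.93787474  50.88390212] [-0.53769576 -0.02947951  0.3414869 ] [ -0.   -57.75 -25.43  -0.    -0.06  -0.  ]
[191.57295469 174.83463246] [193.14711227 175.96536485]
```

View pics/e7.png

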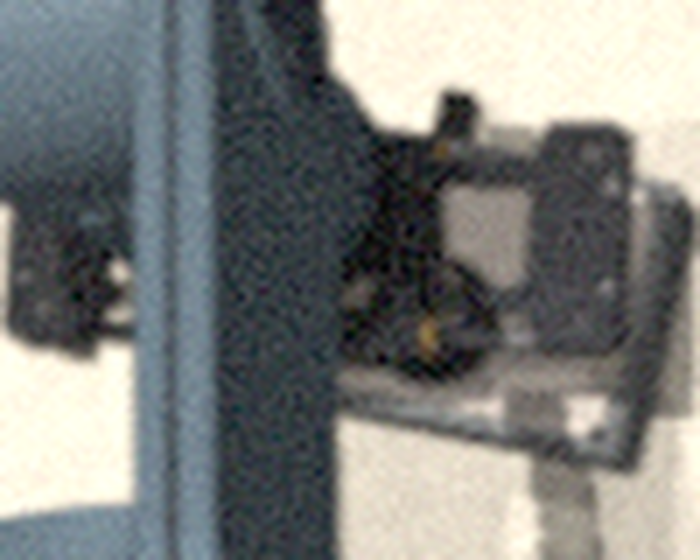

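Run:
```python
from h import *
from bench import monitor
a=imaging.camera("scene");b=imaging.camera("top")
for n,im in(("scene",a),("top",b)):
    hsv=cv2.cvtColor(im,cv2.COLOR_BGR2HSV)
    m=cv2.inRange(hsv,(12,120,60),(28,255,255))
    sub=np.zeros_like(m)
    if n=="scene": sub[255:320,420:490]=m[255:320,420:490]
    else: sub[130:210,130:230]=m[130:210,130:230]
    k,l,st,ce=cv2.connectedComponentsWithStats(sub)
    for i in range(1,k): print(n,ce[i].round(1),st[i])
s=monitor.state();print(s["tool_pos"],s["qpos"])
for sc in((455,286),(454.4,291)): print(tri(sc,(191.4,177.6)))
c=np.clip(a[215:320,400:540].astype(float)*1.7,0,255).astype(np.uint8)
cv2.imwrite("pics/e8.png",cv2.resize(c,None,fx=5.6,fy=5.6,interpolation=cv2.INTER_LANCZOS4))
```

```text
scene [437.6 262.9] [432 261  11   6  16]
scene [446.9 285.1] [440 283  15   5  19]
scene [437.2 288.2] [436 285   3   7   8]
scene [455.  291.5] [455 291   1   2   2]
scene [473. 293.] [473 293   1   1   1]
scene [453.3 295.3] [453 295   2   2   3]
scene [476. 294.] [476 294   1   1   1]
scene [479.5 295. ] [479 295   2   1   2]
scene [482.5 296. ] [482 296   2   1   2]
top [190.8 178. ] [190 177   2   3   4]
[608.85447868 242.95152238  50.87469164] [1.20166268e+01 3.27580010e+01 8.25974716e+01 1.10485883e-02
 6.49669820e+01 1.02030057e+02]
[593.63325218 243.47329998 102.93332208]
[596.53566947 247.36268393  86.46280666]
```

View pics/e8.png

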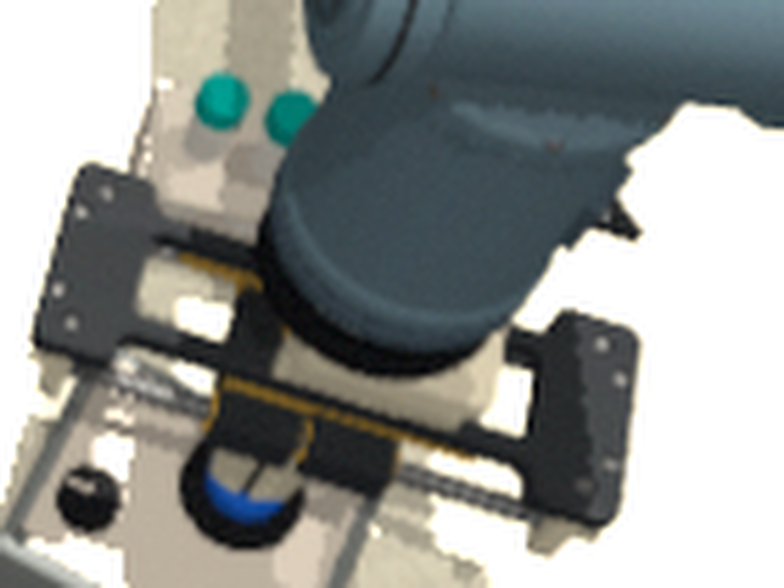

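Call:
jog_arm(
  increments=[
    {"fingers": -1, "tx": 0, "ty": 0, "tz": 1, "rx": 0, "ry": 0, "rz": 0},
    {"fingers": -1, "tx": 0, "ty": 0, "tz": 2, "rx": 0, "ry": 0, "rz": 0},
    {"fingers": -1, "tx": 0, "ty": 0, "tz": 3, "rx": 0, "ry": 0, "rz": 0},
    {"fingers": -1, "tx": 0, "ty": 0, "tz": 3, "rx": 0, "ry": 0, "rz": 0},
  ],
)

```text
t: 7.3
tool_pos: [608.9, 242.9, 48.0]
tcp_rot: [179.9, 0.3, -0.0]
force: [-0.5, -0.2, 2.6]
width: 0.2
```

Run:
```python
from h import *
from bench import monitor
a=imaging.camera("scene")
s=monitor.state();print(s["tool_pos"],s["force"],s["tau"].round(2))
c=np.clip(a[265:325,415:479].astype(float)*1.7,0,255).astype(np.uint8)
cv2.imwrite("pics/e9.png",cv2.resize(c,None,fx=9,fy=9,interpolation=cv2.INTER_LANCZOS4))
```

```text
[608.97875172 242.92902003  48.08313192] [-0.89356811 -0.27730993  2.1820849 ] [-5.000e-02 -5.601e+01 -2.471e+01  2.000e-02 -3.100e-01 -0.000e+00]
```

View pics/e9.png

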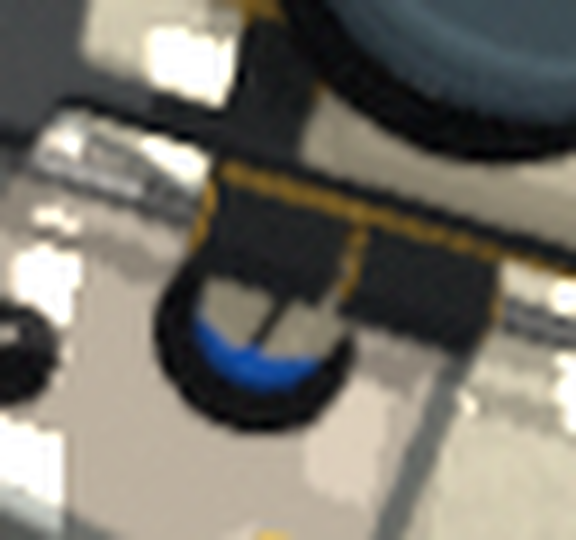

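Call:
jog_arm(
  increments=[
    {"fingers": -1, "tx": 0, "ty": 0, "tz": 1.5, "rx": 0, "ry": 0, "rz": 0},
    {"fingers": -1, "tx": 0, "ty": 0, "tz": 3, "rx": 0, "ry": 0, "rz": 0},
    {"fingers": -1, "tx": 0, "ty": 0, "tz": 4, "rx": 0, "ry": 0, "rz": 0},
    {"fingers": -1, "tx": 0, "ty": 0, "tz": 4, "rx": 0, "ry": 0, "rz": 0},
  ],
)

```text
t: 7.75
tool_pos: [609.0, 242.9, 44.7]
tcp_rot: [179.9, 0.3, -0.0]
force: [-2.1, 0.2, 7.0]
width: 0.4
```

Call:
jog_arm(
  increments=[
    {"fingers": -1, "tx": 0, "ty": 0, "tz": 1, "rx": 0, "ry": 0, "rz": 0},
    {"fingers": -1, "tx": 0, "ty": 0, "tz": 2, "rx": 0, "ry": 0, "rz": 0},
    {"fingers": -1, "tx": 0, "ty": 0, "tz": 2, "rx": 0, "ry": 0, "rz": 0},
  ],
)

```text
t: 8.05
tool_pos: [609.0, 243.0, 44.5]
tcp_rot: [179.9, 0.2, -0.0]
force: [-5.7, -1.9, 13.1]
width: 0.5
```

Run:
```python
from h import *
from bench import monitor
a=imaging.camera("scene")
s=monitor.state();print(s["tool_pos"],s["force"],s["tau"].round(2))
c=np.clip(a[265:325,415:479].astype(float)*1.7,0,255).astype(np.uint8)
cv2.imwrite("pics/e10.png",cv2.resize(c,None,fx=9,fy=9,interpolation=cv2.INTER_LANCZOS4))
```

```text
[609.0516263  242.98535561  44.58386713] [-4.7043498  -0.70827547 14.37739026] [ -0.3  -49.71 -23.46   0.14  -1.95  -0.  ]
```

View pics/e10.png

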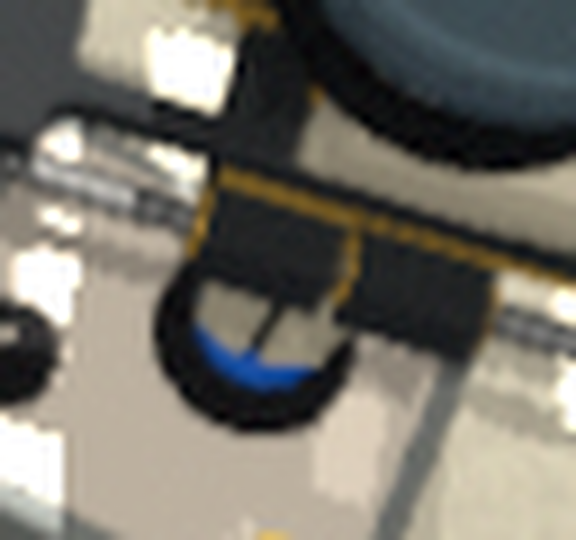

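Call:
jog_arm(
  increments=[
    {"fingers": -1, "tx": 0, "ty": 0, "tz": -6, "rx": 0, "ry": 0, "rz": 0},
    {"fingers": -0.57, "tx": 0, "ty": -9, "tz": -14, "rx": 0, "ry": 0, "rz": 0},
    {"fingers": -0.57, "tx": 0, "ty": -18.5, "tz": -14, "rx": 0, "ry": 0, "rz": 0},
    {"fingers": -0.57, "tx": 0, "ty": -18.5, "tz": -12, "rx": 0, "ry": 0, "rz": 0},
    {"fingers": -0.57, "tx": 0, "ty": -18.5, "tz": -7, "rx": 0, "ry": 0, "rz": 0},
    {"fingers": -0.57, "tx": 0, "ty": -18.5, "tz": -4, "rx": 0, "ry": 0, "rz": 0},
    {"fingers": -0.57, "tx": 0, "ty": -18.5, "tz": -2, "rx": 0, "ry": 0, "rz": 0},
    {"fingers": -0.57, "tx": 0, "ty": -18.5, "tz": -0.5, "rx": 0, "ry": 0, "rz": 0},
    {"fingers": -0.57, "tx": 0, "ty": -18.5, "tz": -0.5, "rx": 0, "ry": 0, "rz": 0},
  ],
)

```text
t: 9.0
tool_pos: [608.8, 261.8, 45.1]
tcp_rot: [180.0, 0.3, -0.0]
force: [-2.2, 2.6, 4.2]
width: 20.0
```

Run:
```python
from h import *
from bench import monitor
a=imaging.camera("scene")
s=monitor.state();print(s["tool_pos"],s["force"],s["width"],s["tau"].round(2))
c=np.clip(a[265:325,415:479].astype(float)*1.7,0,255).astype(np.uint8)
cv2.imwrite("pics/e11.png",cv2.resize(c,None,fx=9,fy=9,interpolation=cv2.INTER_LANCZOS4))
```

```text
[608.87601481 261.68112318  45.23897555] [-1.08156014  2.50987211  4.3606463 ] 19.997965109607996 [-2.070e+00 -5.559e+01 -2.447e+01 -9.300e-01 -5.300e-01 -3.000e-02]
```

View pics/e11.png

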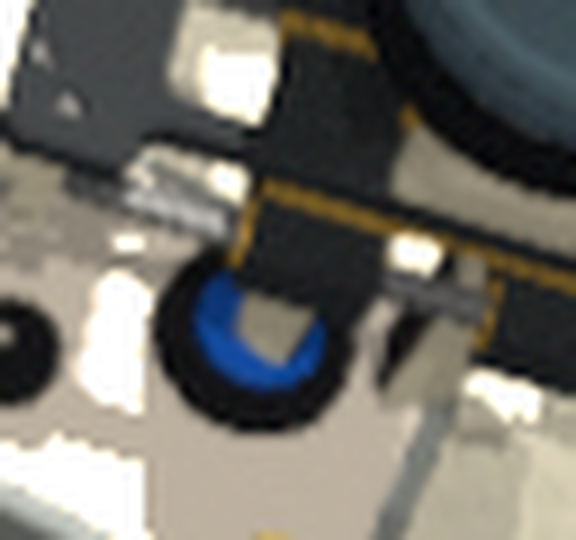

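The picture shows one fingertip well inside the blue button, at about (446,302) in the full frame, and clear of the collar. I'll press it to the stop.

Call:
jog_arm(
  increments=[
    {"fingers": -0.57, "tx": 0, "ty": 0, "tz": 1, "rx": 0, "ry": 0, "rz": 0},
    {"fingers": -0.57, "tx": 0, "ty": 0, "tz": 2.5, "rx": 0, "ry": 0, "rz": 0},
    {"fingers": -0.57, "tx": 0, "ty": 0, "tz": 2.5, "rx": 0, "ry": 0, "rz": 0},
  ],
)

```text
t: 9.35
tool_pos: [609.0, 261.7, 44.5]
tcp_rot: [180.0, 0.2, -0.0]
force: [-4.6, 1.3, 12.5]
width: 20.2
```

Call:
jog_arm(
  increments=[
    {"fingers": -0.57, "tx": 0, "ty": 0, "tz": -20, "rx": 0, "ry": 0, "rz": 0},
    {"fingers": -0.57, "tx": 0, "ty": 0, "tz": -60, "rx": 0, "ry": 0, "rz": 0},
    {"fingers": -1, "tx": 0, "ty": 20, "tz": -110, "rx": 0, "ry": 0, "rz": -0.14},
    {"fingers": -1, "tx": -10, "ty": 45, "tz": -155, "rx": 0, "ry": 0, "rz": -0.28},
    {"fingers": -1, "tx": -20, "ty": 75, "tz": -190, "rx": 0, "ry": 0, "rz": -0.42},
    {"fingers": -1, "tx": -30, "ty": 105, "tz": -220, "rx": 0, "ry": 0, "rz": -0.56},
    {"fingers": -1, "tx": -40, "ty": 130, "tz": -235, "rx": 0, "ry": 0, "rz": -0.7},
    {"fingers": -1, "tx": -50, "ty": 150, "tz": -245, "rx": 0, "ry": 0, "rz": -0.84},
    {"fingers": -1, "tx": -60, "ty": 170, "tz": -255, "rx": 0, "ry": 0, "rz": -0.98},
    {"fingers": -1, "tx": -60, "ty": 185, "tz": -255, "rx": 0, "ry": 0, "rz": -1.12},
    {"fingers": -1, "tx": -60, "ty": 200, "tz": -255, "rx": 0, "ry": 0, "rz": -1.26},
    {"fingers": -1, "tx": -60, "ty": 200, "tz": -255, "rx": 0, "ry": 0, "rz": -1.4},
  ],
)

```text
t: 10.55
tool_pos: [549.7, 59.0, 299.4]
tcp_rot: [-179.8, 0.2, 80.4]
force: [-0.7, -0.4, -0.3]
width: 0.4
```

Run:
```python
from h import *
from bench import monitor
s=monitor.state();print(s["tool_pos"],s["tcp_rot"],s["qpos"].round(1))
import fit
a=fit.p[2]; z=np.array([np.cos(a),np.sin(a),0]); y=np.array([-np.sin(a),np.cos(a),0]); x=np.cross(y,z)
R=Ro.from_matrix(np.c_[x,y,z]); print(R.as_euler("xyz",degrees=True))
R0=Ro.from_euler("xyz",s["tcp_rot"],degrees=True); print((R0.inv()*R).as_rotvec())
R2=Ro.from_matrix(np.c_[-x,-y,z]);print((R0.inv()*R2).as_rotvec())
```

```text
[549.68377837  59.04591183 299.36143106] [-1.79810968e+02  1.77335944e-01  8.03749339e+01] [-5.3 12.7 77.3 -0.2 90.2  4.3]
[94.3166319 90.         0.       ]
[-0.07543755 -1.56663003 -0.07003612]
[-2.17238304  0.10460622  2.17878394]<sys>:0: UserWarning: Gimbal lock detected. Setting third angle to zero since it is not possible to uniquely determine all angles.
```

Call:
jog_arm(
  increments=[
    {"fingers": -1, "tx": 0, "ty": 0, "tz": 0, "rx": 0, "ry": -0.15, "rz": 0},
    {"fingers": -1, "tx": 0, "ty": 0, "tz": 0, "rx": 0, "ry": -0.3, "rz": 0},
    {"fingers": -1, "tx": 0, "ty": 0, "tz": 0, "rx": 0, "ry": -0.45, "rz": 0},
    {"fingers": -1, "tx": 0, "ty": 0, "tz": 0, "rx": 0, "ry": -0.6, "rz": 0},
  ],
)

```text
t: 10.95
tool_pos: [550.5, 58.4, 300.6]
tcp_rot: [180.0, 34.8, 80.3]
force: [0.6, -0.2, -0.8]
width: 0.2
```

Run:
```python
from h import *
from bench import monitor
s=monitor.state();print(s["tool_pos"],s["tcp_rot"],s["qpos"].round(1))
print(Ro.from_euler("xyz",s["tcp_rot"],degrees=True).as_matrix().round(2))
```

```text
[550.49468341  58.38872512 300.56698767] [179.97094258  34.79651523  80.33822866] [ 15.2  24.1  70.4 -31.7 100.   23.3]
[[ 0.14  0.99 -0.1 ]
 [ 0.81 -0.17 -0.56]
 [-0.57  0.   -0.82]]
```

```bash
cat > kin.py <<'E'
import numpy as np
from scipy.optimize import least_squares
def fk(q,k):
    q=np.radians(q); a1,d1,L2,L3,a3,b,Lt=k
    ph=q[1]+q[2]-np.pi/2
    c,s=np.cos(q[0]),np.sin(q[0]); h=np.array([c,s,0]); l=np.array([-s,c,0]); Z=np.array([0,0,1.])
    f=np.cos(ph)*h-np.sin(ph)*Z; d=-np.sin(ph)*h-np.cos(ph)*Z
    w=a1*h+d1*Z+L2*(np.sin(q[1])*h+np.cos(q[1])*Z)+L3*f+a3*d+b*l
    rad=np.cos(q[3])*d+np.sin(q[3])*l
    t=np.cos(q[4])*f+np.sin(q[4])*rad
    return w+Lt*t,t,w
D=[([-86.732,14.856,88.003,0,77.235],(141.29,-531.02,201.31)),
([-82.5,-12.2,106.1,0,86.2],(149.9,-290.8,272)),
([12,30.7,80.2,0,69.8],(607.4,242.9,90.1)),
([12.017,32.758,82.597,.011,64.967],(608.85,242.95,50.87)),
([-5.3,12.7,77.3,-.2,90.2],(549.68,59.05,299.36)),
([15.2,24.1,70.4,-31.7,100],(550.5,58.39,300.57))]
r=least_squares(lambda k:np.concatenate([fk(q,k)[0]-p for q,p in D]),[0,300,400,400,0,110,200])
K=r.x
def ik(pos,t,q0=(10,25,70,-50,95)):
    lo=[-179.9,-52.35,10.71,-360,12.55];hi=[179.9,119.4,147.94,360,155.2]
    f=lambda q:np.r_[fk(q,K)[0]-pos,300*(fk(q,K)[1]-t)]
    s=least_squares(f,q0,bounds=(lo,hi)); return s.x,np.abs(s.fun).max()
if __name__=="__main__":
    print(K.round(1),np.abs(r.fun).max())
    for az in (-110,-100,-94,-80):
     for be in (20,25,30):
      for x,y,z in ((550,-150,70),(550,-150,200),(480,-145,70),(480,-145,200)):
        a,b_=np.radians(az),np.radians(be); t=np.array([np.cos(a)*np.cos(b_),np.sin(a)*np.cos(b_),-np.sin(b_)])
        q,e=ik((x,y,z),t); print(az,be,(x,y,z),q.round(0),round(e,1),fk(q,K)[2].round(0))
E
python3 kin.py
```

```text
[  0.6 222.2 533.4 425.5  59.6 110.8 383.7] 0.538486197846737
-110 20 (550, -150, 70) [  7.  53.  81. -57.  93.] 0.0 [673. 189. 201.]
-110 20 (550, -150, 200) [  7.  43.  80. -59. 100.] 0.0 [673. 189. 331.]
-110 20 (480, -145, 70) [  8.  49.  92. -56.  90.] 0.0 [603. 194. 201.]
-110 20 (480, -145, 200) [  8.  38.  91. -57.  97.] 0.0 [603. 194. 331.]
-110 25 (550, -150, 70) [  6.  50.  82. -55.  90.] 0.0 [669. 177. 232.]
-110 25 (550, -150, 200) [  6.  40.  80. -55.  97.] 0.0 [669. 177. 362.]
-110 25 (480, -145, 70) [  7.  46.  93. -54.  87.] 0.0 [599. 182. 232.]
-110 25 (480, -145, 200) [  7.  35.  91. -54.  95.] 0.0 [599. 182. 362.]
-110 30 (550, -150, 70) [  4.  47.  84. -52.  87.] 0.0 [664. 162. 262.]
-110 30 (550, -150, 200) [  4.  38.  80. -52.  95.] 0.0 [664. 162. 392.]
-110 30 (480, -145, 70) [  5.  43.  95. -52.  83.] 0.0 [594. 167. 262.]
-110 30 (480, -145, 200) [  5.  32.  91. -52.  92.] 0.0 [594. 167. 392.]
-100 20 (550, -150, 70) [  9.  50.  90. -63.  86.] 0.0 [613. 205. 201.]
-100 20 (550, -150, 200) [  9.  39.  89. -63.  92.] 0.0 [613. 205. 331.]
-100 20 (480, -145, 70)
[... 1717 characters left out ...]
145, 70) [ 13.  42. 117. -80.  72.] 0.0 [417. 210. 201.]
-80 20 (480, -145, 200) [ 13.  26. 115. -75.  76.] 0.0 [417. 210. 331.]
-80 25 (550, -150, 70) [  9.  40. 109. -77.  68.] 0.0 [490. 192. 232.]
-80 25 (550, -150, 200) [  9.  27. 106. -72.  73.] 0.0 [490. 192. 362.]
-80 25 (480, -145, 70) [ 11.  38. 118. -78.  68.] 0.0 [420. 197. 232.]
-80 25 (480, -145, 200) [ 11.  23. 115. -72.  73.] 0.0 [420. 197. 362.]
-80 30 (550, -150, 70) [  8.  37. 109. -74.  64.] 0.0 [492. 177. 262.]
-80 30 (550, -150, 200) [  8.  24. 105. -67.  70.] 0.0 [492. 177. 392.]
-80 30 (480, -145, 70) [  9.  34. 118. -75.  64.] 0.0 [422. 182. 262.]
-80 30 (480, -145, 200) [  9.  19. 114. -67.  70.] 0.0 [422. 182. 392.]
```

```bash
cat >> h.py <<'E'
def rot(az,be):
    a,b=np.radians([az,be]); t=np.array([np.cos(a)*np.cos(b),np.sin(a)*np.cos(b),-np.sin(b)])
    y=np.array([-np.sin(a),np.cos(a),0]); return np.c_[np.cross(y,t),y,t]
def dl(pos,az,be):
    from bench import monitor
    st=monitor.state(); R=Ro.from_euler("xyz",st["tcp_rot"],degrees=True)
    return R.inv().apply(np.array(pos)-st["tool_pos"]).round(1),(R.inv()*Ro.from_matrix(rot(az,be))).as_rotvec().round(3)
E
python3 - <<'E'
from h import *
print(dl((550,-40,260),-97,26)); print(rot(-97,26).round(2))
E
```

```text
(array([-56.6,  16. ,  88.7]), array([-0.035, -0.51 , -0.031]))
[[ 0.05  0.99 -0.11]
 [ 0.44 -0.12 -0.89]
 [-0.9   0.   -0.44]]
```

Call:
jog_arm(
  increments=[
    {"fingers": -1, "tx": -10, "ty": 3, "tz": 15, "rx": -0.006, "ry": -0.085, "rz": -0.005},
    {"fingers": -1, "tx": -20, "ty": 5, "tz": 30, "rx": -0.012, "ry": -0.17, "rz": -0.01},
    {"fingers": -1, "tx": -30, "ty": 8, "tz": 45, "rx": -0.018, "ry": -0.255, "rz": -0.015},
    {"fingers": -1, "tx": -40, "ty": 11, "tz": 60, "rx": -0.024, "ry": -0.34, "rz": -0.02},
    {"fingers": -1, "tx": -48, "ty": 14, "tz": 75, "rx": -0.03, "ry": -0.425, "rz": -0.025},
    {"fingers": -1, "tx": -56.6, "ty": 16, "tz": 88.7, "rx": -0.035, "ry": -0.51, "rz": -0.031},
    {"fingers": -1, "tx": -56.6, "ty": 16, "tz": 88.7, "rx": -0.035, "ry": -0.51, "rz": -0.031},
    {"fingers": -1, "tx": -56.6, "ty": 16, "tz": 88.7, "rx": -0.035, "ry": -0.51, "rz": -0.031},
  ],
)

```text
t: 11.75
tool_pos: [550.1, -40.1, 259.5]
tcp_rot: [-179.8, 64.0, 83.2]
force: [-0.5, -0.4, -0.7]
width: 0.5
```

Run:
```python
from h import *
from bench import monitor
s=monitor.state();print(s["tool_pos"],s["tcp_rot"],s["qpos"].round(1))
R=Ro.from_euler("xyz",s["tcp_rot"],degrees=True).as_matrix();print(R.round(2))
a=imaging.camera("scene");b=imaging.camera("top");cv2.imwrite("pics/f1.png",a);cv2.imwrite("pics/f2.png",b)
for n in("scene","top"): print(n,proj(n,s["tool_pos"]),proj(n,s["tool_pos"]+11*R[:,2]),proj(n,s["tool_pos"]-19*R[:,2]))
```

```text
[550.13127876 -40.09571006 259.51637131] [-179.77308706   63.98606098   83.19744959] [ 17.4  33.8  81.7 -55.8  98.4  33.8]
[[ 0.05  0.99 -0.11]
 [ 0.44 -0.12 -0.89]
 [-0.9  -0.   -0.44]]
scene [324.87567426 185.65478835] [320.33856082 185.29562937] [332.89406428 186.28952601]
top [307.38841774 188.22688859] [312.38530645 189.29483758] [298.65098829 186.35950079]
```

View pics/f1.png

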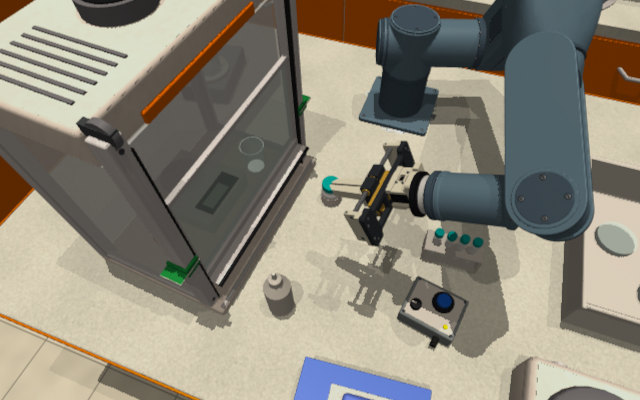

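View pics/f2.png

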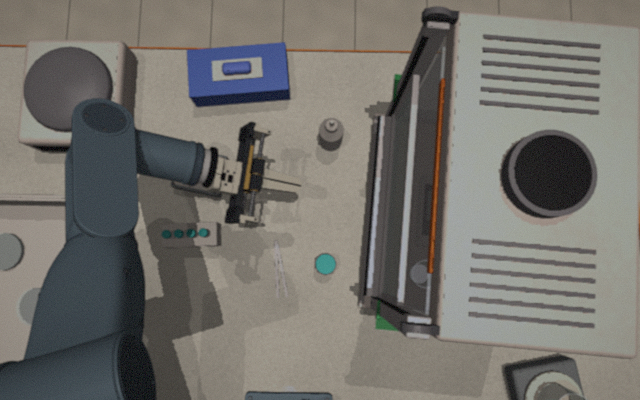

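Run:
```python
import cv2
a=cv2.imread("pics/f1.png");b=cv2.imread("pics/f2.png")
cv2.imwrite("pics/f3.png",cv2.resize(a[165:215,310:390],None,fx=9,fy=9,interpolation=cv2.INTER_CUBIC))
cv2.imwrite("pics/f4.png",cv2.resize(b[155:215,235:315],None,fx=9,fy=9,interpolation=cv2.INTER_CUBIC))
```

```text
(no output)
```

View pics/f3.png

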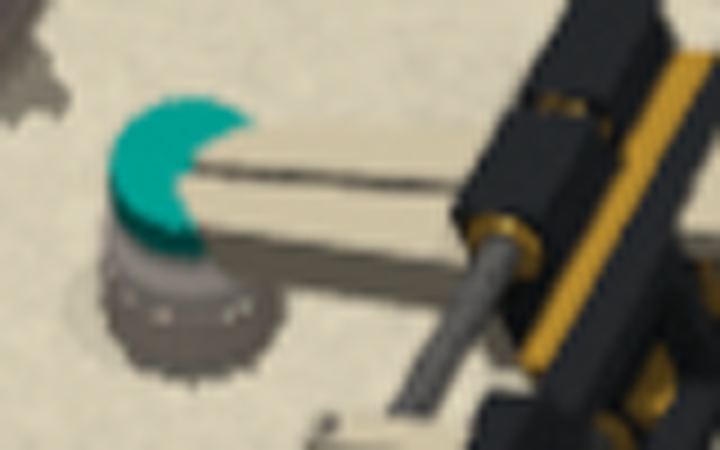

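View pics/f4.png

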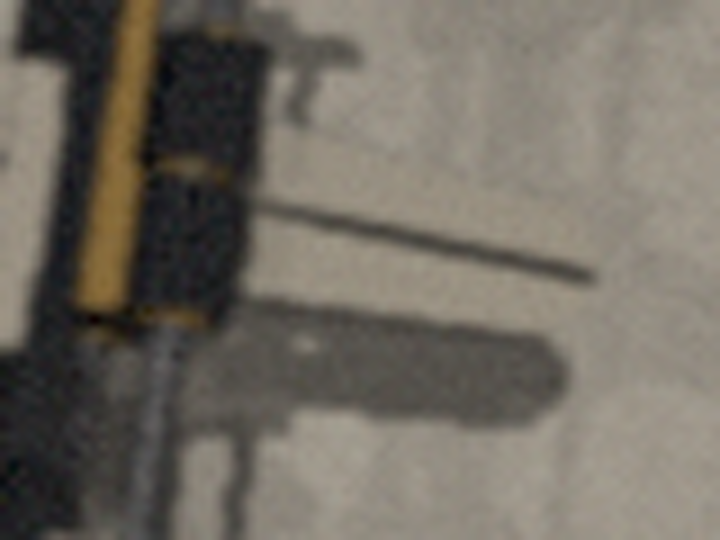

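Run:
```python
from h import *
T=tri((330.9,183.3),(301.1,185.9)); P=np.array([550.13,-40.1,259.52]); R=rot(-96.8,26)
print(T,(R.T@(T-P)).round(1)); 
T2=tri((360.5,185.8),(262.8,178)); print(T2,(R.T@(T2-P)).round(1),np.linalg.norm(T2-T))
for n in("scene","top"):print(proj(n,T))
```

```text
[551.94412435 -27.78426975 274.80878072] [ -8.3   0.3 -17.9]
[561.93734888  37.40345521 309.21895094] [-10.3   2.5 -92.2] 74.38658371256146
[330.64233125 183.29466274]
[300.86316266 185.97446069]
```

Run:
```python
from h import *
from kin import ik
R=rot(-97,26)
for T in ((540,-110,170),(540,-150,52),(540,-203,52),(540,-203,210)):
    P=np.array(T)-R@[-7.5,0,-17]; q,e=ik(P,R[:,2]); print(T,P.round(1),q.round(1),round(e,2),*dl(P,-97,26))
```

```text
(540, -110, 170) [ 538.5 -121.9  155.8] [ 10.5  37.5  92.9 -59.3  85.5] 0.0 [ 58.1  -2.3 120.8] [ 0.001 -0.002 -0.002]
(540, -150, 52) [ 538.5 -161.9   37.8] [  6.8  47.3  96.2 -63.7  77. ] 0.0 [146.6   2.4 208.4] [ 0.001 -0.002 -0.002]
(540, -203, 52) [ 538.5 -214.9   37.8] [  1.6  46.6  98.3 -67.8  73.7] 0.0 [123.5   8.8 255.6] [ 0.001 -0.002 -0.002]
(540, -203, 210) [ 538.5 -214.9  195.8] [  1.6  32.3  95.8 -64.3  80.6] 0.0 [-18.4   9.2 186.1] [ 0.001 -0.002 -0.002]
```

Run:
```python
from h import *
from kin import ik
R=rot(-99,28)
for T in ((540,-110,170),(540,-150,52),(540,-203,52),(540,-203,210)):
    P=np.array(T)-R@[-7.5,0,-17]; q,e=ik(P,R[:,2]); print(T,P.round(1),q.round(1),round(e,2),*dl(P,-99,28))
```

```text
(540, -110, 170) [ 538.2 -121.3  155.4] [  9.7  37.2  91.4 -57.   85.9] 0.0 [ 58.7  -2.7 120.5] [0.032 0.033 0.014]
(540, -150, 52) [ 538.2 -161.3   37.4] [  6.   46.7  95.  -61.1  76.9] 0.0 [147.2   2.  208.1] [0.032 0.033 0.014]
(540, -203, 52) [ 538.2 -214.3   37.4] [  0.9  46.   97.  -65.1  73.6] 0.0 [124.1   8.4 255.4] [0.032 0.033 0.014]
(540, -203, 210) [ 538.2 -214.3  195.4] [  0.9  32.1  94.  -61.7  81.2] 0.0 [-17.8   8.8 185.8] [0.032 0.033 0.014]
```

Call:
jog_arm(
  increments=[
    {"fingers": -1, "tx": 15, "ty": -1, "tz": 30, "rx": 0.01, "ry": 0.01, "rz": 0.005},
    {"fingers": -1, "tx": 30, "ty": -2, "tz": 60, "rx": 0.02, "ry": 0.02, "rz": 0.01},
    {"fingers": -1, "tx": 45, "ty": -2, "tz": 90, "rx": 0.032, "ry": 0.033, "rz": 0.014},
    {"fingers": -1, "tx": 59, "ty": -3, "tz": 120, "rx": 0.032, "ry": 0.033, "rz": 0.014},
    {"fingers": -1, "tx": 81, "ty": -1, "tz": 142, "rx": 0.032, "ry": 0.033, "rz": 0.014},
    {"fingers": -1, "tx": 103, "ty": 0, "tz": 164, "rx": 0.032, "ry": 0.033, "rz": 0.014},
    {"fingers": -1, "tx": 125, "ty": 1, "tz": 186, "rx": 0.032, "ry": 0.033, "rz": 0.014},
    {"fingers": -1, "tx": 147, "ty": 2, "tz": 208, "rx": 0.032, "ry": 0.033, "rz": 0.014},
    {"fingers": -1, "tx": 147, "ty": 2, "tz": 208, "rx": 0.032, "ry": 0.033, "rz": 0.014},
    {"fingers": -1, "tx": 147, "ty": 2, "tz": 208, "rx": 0.032, "ry": 0.033, "rz": 0.014},
  ],
)

```text
t: 12.85
tool_pos: [539.1, -161.3, 39.0]
tcp_rot: [179.8, 62.0, 80.8]
force: [0.9, 1.4, 1.3]
width: 0.8
```

Run:
```python
from h import *
from bench import monitor
a=imaging.camera("scene");b=imaging.camera("top")
s=monitor.state();print(s["tool_pos"],s["qpos"].round(1),s["force"])
cv2.imwrite("pics/g1.png",cv2.resize(a[100:330,190:400],None,fx=2.6,fy=2.6,interpolation=cv2.INTER_CUBIC));cv2.imwrite("pics/g2.png",cv2.resize(b[100:320,200:420],None,fx=2.7,fy=2.7,interpolation=cv2.INTER_CUBIC))
for T in ((540,-203,52),(540,-203,70)):
  print(dl(np.array(T)-rot(-99,28)@[-7.5,0,-17],-99,28))
```

```text
[ 539.80455427 -160.86372733   39.8344459 ] [  6.   46.4  94.8 -61.1  77.   51.9] [1.05421627 0.7322724  0.14747586]
(array([-22.8,   6.8,  48. ]), array([ 0.002, -0.   , -0.003]))
(array([-38.7,   6.8,  39.6]), array([ 0.002, -0.   , -0.003]))
```

View pics/g1.png

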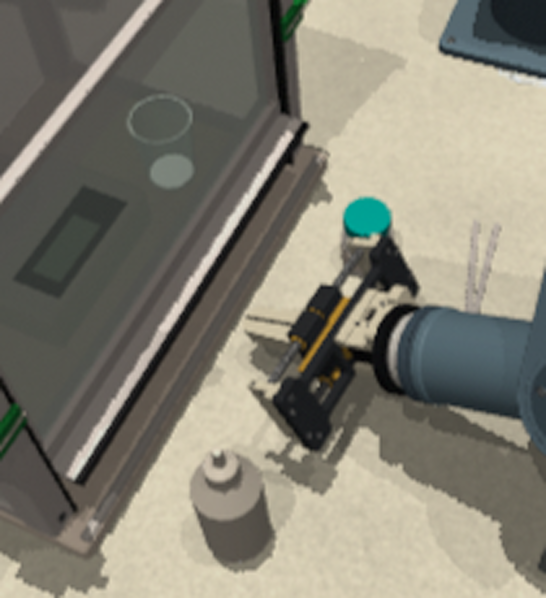

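View pics/g2.png

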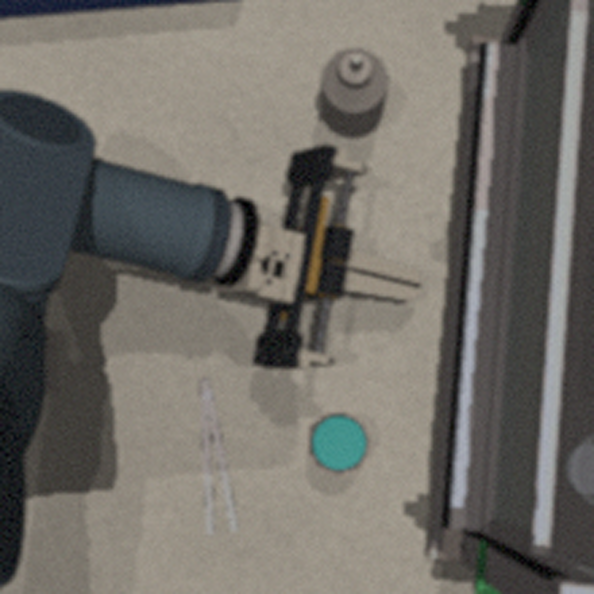

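Run:
```python
from h import *
print(onz("top",330.4,150.7,0),onz("top",330.4,150.7,20),onz("top",324,154.5,90),onz("top",324,154.5,130),onz("top",299,236,110),onz("top",325,253,70))
for T in ((526,-150,52),(526,-202,52),(526,-202,70)):
  print(dl(np.array(T)-rot(-99,28)@[-7.5,0,-17],-99,28))
```

```text
[687.42894436 -87.59394354   0.        ] [682.74963945 -87.34745256  20.        ] [657.05962235 -71.70077085  90.        ] [648.02003599 -71.71425404 130.        ] [464.83594796 -18.80211769 110.        ] [429.15693625 -77.96722807  70.        ]
(array([  0.7, -15.3,   3.7]), array([ 0.002, -0.   , -0.003]))
(array([-23.4,  -7.2,  49. ]), array([ 0.002, -0.   , -0.003]))
(array([-39.3,  -7.2,  40.6]), array([ 0.002, -0.   , -0.003]))
```

Call:
jog_arm(
  increments=[
    {"fingers": -1, "tx": 0, "ty": -8, "tz": 0, "rx": 0, "ry": 0, "rz": 0},
    {"fingers": -1, "tx": 0.5, "ty": -15, "tz": 3, "rx": 0, "ry": 0, "rz": 0},
    {"fingers": -1, "tx": -5, "ty": -13, "tz": 14, "rx": 0, "ry": 0, "rz": 0},
    {"fingers": -1, "tx": -11, "ty": -11, "tz": 26, "rx": 0, "ry": 0, "rz": 0},
    {"fingers": -1, "tx": -17, "ty": -9, "tz": 37, "rx": 0, "ry": 0, "rz": 0},
    {"fingers": -1, "tx": -23.5, "ty": -7, "tz": 49, "rx": 0, "ry": 0, "rz": 0},
    {"fingers": -1, "tx": -23.5, "ty": -7, "tz": 49, "rx": 0, "ry": 0, "rz": 0},
  ],
)

```text
t: 13.65
tool_pos: [523.8, -215.7, 37.6]
tcp_rot: [179.5, 62.0, 80.4]
force: [0.3, -0.3, 0.4]
width: 0.4
```

Run:
```python
from h import *
from bench import monitor
a=imaging.camera("scene");b=imaging.camera("top")
s=monitor.state();print(s["tool_pos"],s["qpos"].round(1),s["force"])
cv2.imwrite("pics/g3.png",cv2.resize(a[140:290,220:370],None,fx=4,fy=4,interpolation=cv2.INTER_CUBIC));cv2.imwrite("pics/g4.png",cv2.resize(b[120:280,270:420],None,fx=3.7,fy=3.7,interpolation=cv2.INTER_CUBIC))
R=Ro.from_euler("xyz",s["tcp_rot"],degrees=True); print("tip top",s["tool_pos"]+R.apply([-7.5,0,-17]), "up dir in tool",R.inv().apply([0,0,1]))
```

```text
[ 524.02926425 -214.17169858   37.42410846] [  0.9  45.1  99.1 -65.4  73.   53.3] [-0.60214703  0.01637263  0.62831361]
tip top [ 525.78389695 -202.82592195   52.03385235] up dir in tool [-0.88266545  0.00391892 -0.46998547]
```

View pics/g3.png

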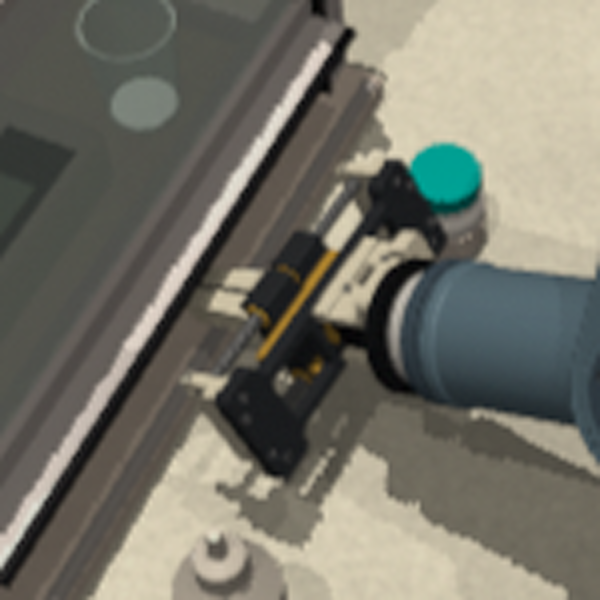

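View pics/g4.png

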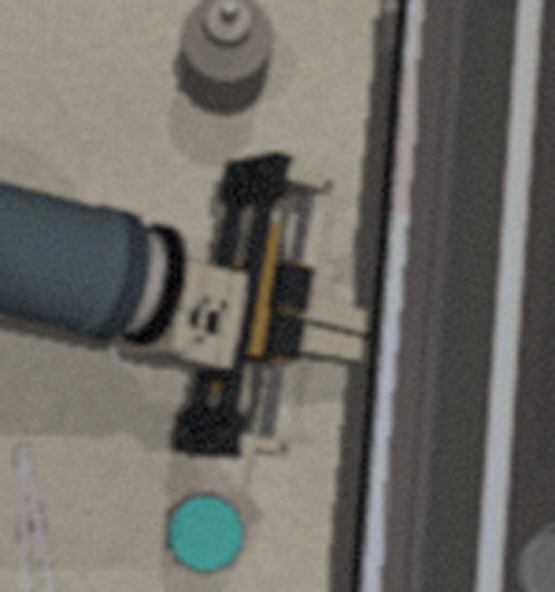

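The fingers now reach about 20 mm under the lip, hidden past (370,330) in the enlarged top view. I'll raise slowly to meet it.

Call:
jog_arm(
  increments=[
    {"fingers": -1, "tx": -4.5, "ty": 0, "tz": -2.3, "rx": 0, "ry": 0, "rz": 0},
    {"fingers": -1, "tx": -9, "ty": 0, "tz": -4.7, "rx": 0, "ry": 0, "rz": 0},
    {"fingers": -1, "tx": -13, "ty": 0, "tz": -7, "rx": 0, "ry": 0, "rz": 0},
    {"fingers": -1, "tx": -17, "ty": 0, "tz": -9, "rx": 0, "ry": 0, "rz": 0},
    {"fingers": -1, "tx": -21, "ty": 0, "tz": -11.2, "rx": 0, "ry": 0, "rz": 0},
    {"fingers": -1, "tx": -24, "ty": 0, "tz": -12.8, "rx": 0, "ry": 0, "rz": 0},
    {"fingers": -1, "tx": -27, "ty": 0, "tz": -14.4, "rx": 0, "ry": 0, "rz": 0},
    {"fingers": -1, "tx": -30, "ty": 0, "tz": -16, "rx": 0, "ry": 0, "rz": 0},
    {"fingers": -1, "tx": -33, "ty": 0, "tz": -17.6, "rx": 0, "ry": 0, "rz": 0},
  ],
)

```text
t: 14.65
tool_pos: [524.0, -213.9, 74.7]
tcp_rot: [179.5, 61.9, 80.5]
force: [1.0, 1.3, -4.2]
width: 0.5
```

Call:
jog_arm(
  increments=[
    {"fingers": -1, "tx": -5, "ty": 0, "tz": -2.7, "rx": 0, "ry": 0, "rz": 0},
    {"fingers": -1, "tx": -10, "ty": 0, "tz": -5.3, "rx": 0, "ry": 0, "rz": 0},
    {"fingers": -1, "tx": -15, "ty": 0, "tz": -8, "rx": 0, "ry": 0, "rz": 0},
    {"fingers": -1, "tx": -20, "ty": 0, "tz": -10.7, "rx": 0, "ry": 0, "rz": 0},
    {"fingers": -1, "tx": -25, "ty": 0, "tz": -13.3, "rx": 0, "ry": 0, "rz": 0},
    {"fingers": -1, "tx": -30, "ty": 0, "tz": -16, "rx": 0, "ry": 0, "rz": 0},
    {"fingers": -1, "tx": -35, "ty": 0, "tz": -18.6, "rx": 0, "ry": 0, "rz": 0},
    {"fingers": -1, "tx": -40, "ty": 0, "tz": -21.3, "rx": 0, "ry": 0, "rz": 0},
    {"fingers": -1, "tx": -45, "ty": 0, "tz": -24, "rx": 0, "ry": 0, "rz": 0},
    {"fingers": -1, "tx": -50, "ty": 0, "tz": -26.6, "rx": 0, "ry": 0, "rz": 0},
    {"fingers": -1, "tx": -55, "ty": 0, "tz": -29.3, "rx": 0, "ry": 0, "rz": 0},
    {"fingers": -1, "tx": -60, "ty": 0, "tz": -32, "rx": 0, "ry": 0, "rz": 0},
  ],
)

```text
t: 15.85
tool_pos: [523.9, -213.8, 143.2]
tcp_rot: [179.5, 61.9, 80.5]
force: [2.8, 0.9, -5.1]
width: 0.5
```

```bash
cat > look.py <<'E'
import sys
from h import *
from bench import monitor
a=imaging.camera("scene");b=imaging.camera("top")
s=monitor.state();print(s["t"],s["tool_pos"],s["qpos"].round(1),s["force"])
n=sys.argv[1]
cv2.imwrite(f"pics/{n}s.png",a);cv2.imwrite(f"pics/{n}t.png",b)
cv2.imwrite(f"pics/{n}s2.png",cv2.resize(a[80:300,150:370],None,fx=2.7,fy=2.7,interpolation=cv2.INTER_CUBIC));cv2.imwrite(f"pics/{n}t2.png",cv2.resize(b[60:340,270:440],None,fx=2.1,fy=2.1,interpolation=cv2.INTER_CUBIC))
E
python3 look.py k1
```

```text
15.95 [ 523.73072874 -214.06646502  144.22698261] [  1.   35.2  97.8 -62.8  77.9  42.8] [ 1.34938289  0.68658045 -0.87984202]
```

View pics/k1s2.png

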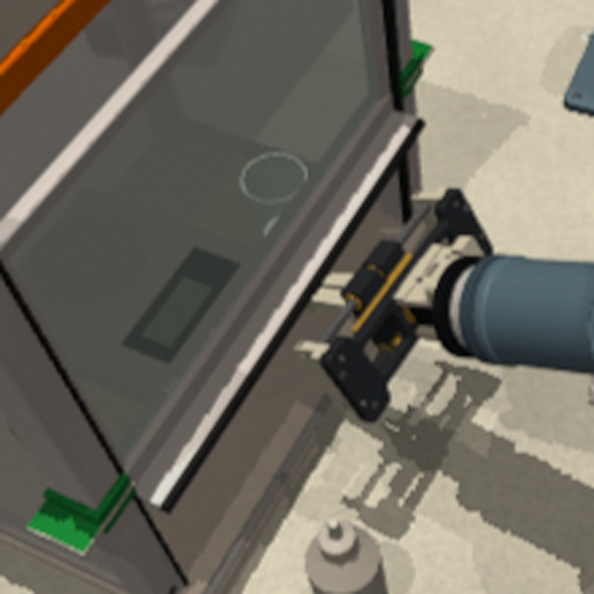

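View pics/k1t2.png

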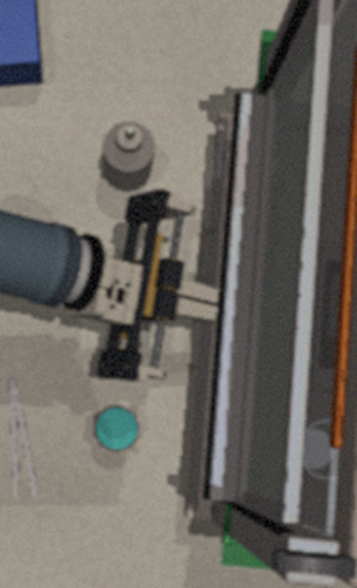

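```bash
cat > ends.py <<'E'
import sys
from h import *
n=sys.argv[1]
a=cv2.imread(f"pics/{n}s.png");b=cv2.imread(f"pics/{n}t.png")
from fit import p,W
h=float(sys.argv[2])
def cr(im,c,k=9,w=22):
    x,y=int(c[0])-w,int(c[1])-w; im=np.clip(im[y:y+2*w,x:x+2*w].astype(float)*1.5,0,255).astype(np.uint8)
    print("origin",x,y); return cv2.resize(im,None,fx=k,fy=k,interpolation=cv2.INTER_CUBIC)
o=[cr(a,proj("scene",W(p,-40,208,h))),cr(a,proj("scene",W(p,-40,-208,h)))]
cv2.imwrite(f"pics/{n}e.png",np.hstack(o))
for y in(208,-208):
    for nn in("scene","top"): print(y,nn,[(z,proj(nn,W(p,-40,y,z)).round(1)) for z in(h-10,h,h+10)])
E
python3 ends.py k1 169
```

```text
origin 190 248
origin 284 104
208 scene [(159.0, array([213.2, 272.3])), (169.0, array([212. , 270.1])), (179.0, array([210.8, 267.9]))]
208 top [(159.0, array([382. , 107.6])), (169.0, array([382.5, 106.2])), (179.0, array([383.1, 104.8]))]
-208 scene [(159.0, array([306.5, 129.7])), (169.0, array([306.3, 126.8])), (179.0, array([306.1, 123.8]))]
-208 top [(159.0, array([366.8, 297.2])), (169.0, array([367.2, 297.5])), (179.0, array([367.7, 297.8]))]
```

View pics/k1e.png

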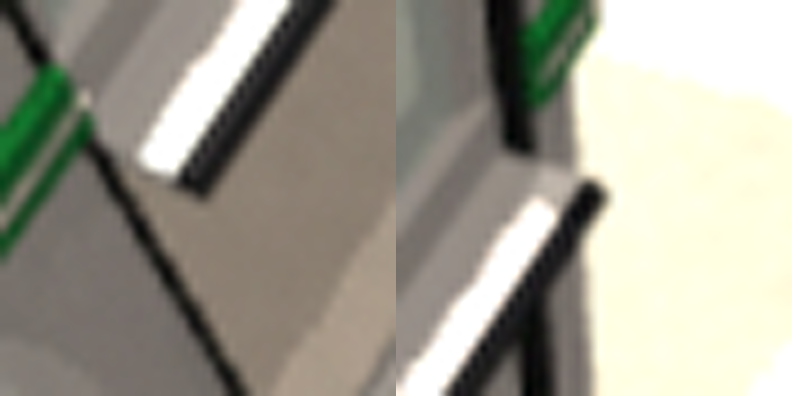

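Call:
jog_arm(
  increments=[
    {"fingers": -1, "tx": -4, "ty": 0, "tz": -2.1, "rx": 0, "ry": 0, "rz": 0},
    {"fingers": -1, "tx": -8, "ty": 0, "tz": -4.3, "rx": 0, "ry": 0, "rz": 0},
    {"fingers": -1, "tx": -12, "ty": 0, "tz": -6.4, "rx": 0, "ry": 0, "rz": 0},
    {"fingers": -1, "tx": -16, "ty": 0, "tz": -8.5, "rx": 0, "ry": 0, "rz": 0},
    {"fingers": -1, "tx": -20, "ty": 0, "tz": -10.6, "rx": 0, "ry": 0, "rz": 0},
    {"fingers": -1, "tx": -24, "ty": 0, "tz": -12.8, "rx": 0, "ry": 0, "rz": 0},
    {"fingers": -1, "tx": -27, "ty": 0, "tz": -14.4, "rx": 0, "ry": 0, "rz": 0},
    {"fingers": -1, "tx": -30, "ty": 0, "tz": -16, "rx": 0, "ry": 0, "rz": 0},
    {"fingers": -1, "tx": -30, "ty": 0, "tz": -16, "rx": 0, "ry": 0, "rz": 0},
    {"fingers": -1, "tx": -30, "ty": 0, "tz": -16, "rx": 0, "ry": 0, "rz": 0},
  ],
)

```text
t: 16.95
tool_pos: [523.5, -214.2, 179.0]
tcp_rot: [179.3, 62.1, 80.3]
force: [0.2, 1.2, -0.9]
width: 0.0
```

```bash
python3 look.py k2; python3 ends.py k2 203
```

```text
17.05 [ 523.56880582 -214.21534385  178.74617782] [  1.   32.3  96.8 -62.2  79.8  39.3] [-0.01585353  0.24946051  0.3170536 ]
origin 185 240
origin 283 94
208 scene [(193.0, array([209. , 264.7])), (203.0, array([207.7, 262.3])), (213.0, array([206.4, 259.9]))]
208 top [(193.0, array([383.8, 102.7])), (203.0, array([384.4, 101.2])), (213.0, array([385. ,  99.7]))]
-208 scene [(193.0, array([305.9, 119.6])), (203.0, array([305.7, 116.5])), (213.0, array([305.5, 113.4]))]
-208 top [(193.0, array([368.3, 298.1])), (203.0, array([368.7, 298.4])), (213.0, array([369.1, 298.7]))]
```

View pics/k2e.png

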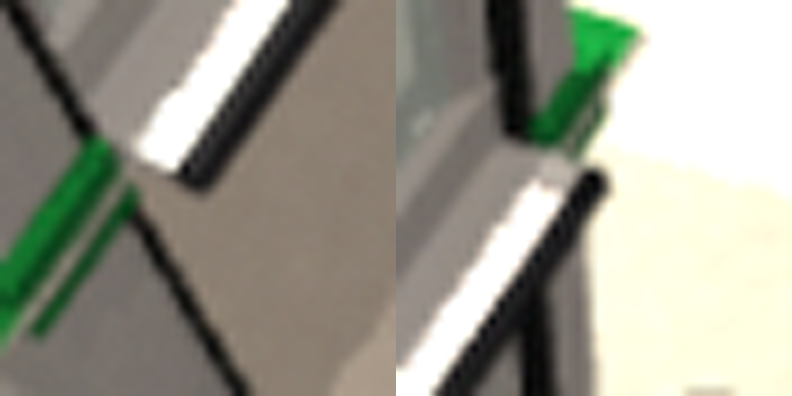

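View pics/k2s2.png

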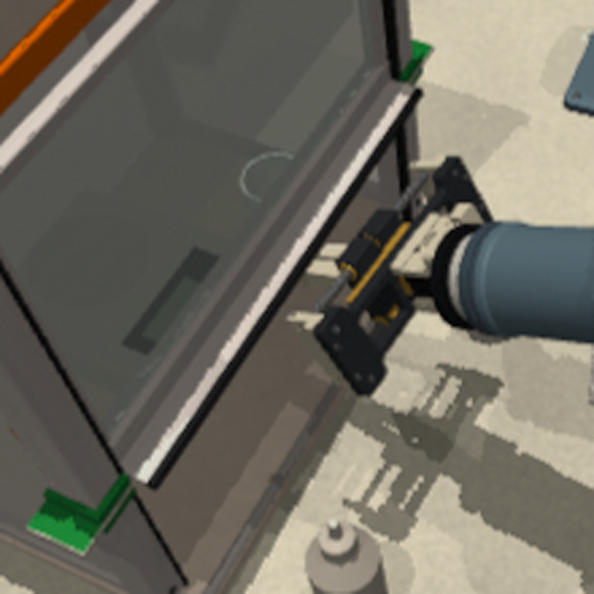

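Run:
```python
from h import *
from fit import p,W
for m in (200,203,206,209,212):
    print(m,[proj("scene",W(p,-23,y,m)).round(1) for y in(212,228,244)],[proj("scene",W(p,-23,y,m)).round(1) for y in(-212,-228,-244)])
a=cv2.imread("pics/k2s.png")
for n,x,y in(("m1",175,245),("m2",288,92)):
    im=np.clip(a[y:y+40,x:x+40].astype(float)*1.5,0,255).astype(np.uint8);cv2.imwrite(f"pics/{n}.png",cv2.resize(im,None,fx=14,fy=14,interpolation=cv2.INTER_CUBIC))
```

```text
200 [array([199.2, 261.4]), array([194.3, 268.6]), array([189.3, 275.9])] [array([300. , 114.3]), array([303., 110.]), array([305.9, 105.8])]
203 [array([198.8, 260.7]), array([193.9, 267.9]), array([188.8, 275.2])] [array([300. , 113.4]), array([302.9, 109.1]), array([305.8, 104.8])]
206 [array([198.4, 260. ]), array([193.4, 267.2]), array([188.4, 274.5])] [array([299.9, 112.4]), array([302.9, 108.1]), array([305.8, 103.9])]
209 [array([198. , 259.2]), array([193. , 266.4]), array([187.9, 273.8])] [array([299.8, 111.5]), array([302.8, 107.2]), array([305.7, 102.9])]
212 [array([197.5, 258.5]), array([192.5, 265.7]), array([187.4, 273.1])] [array([299.7, 110.5]), array([302.7, 106.2]), array([305.7, 102. ])]
```

View pics/m1.png

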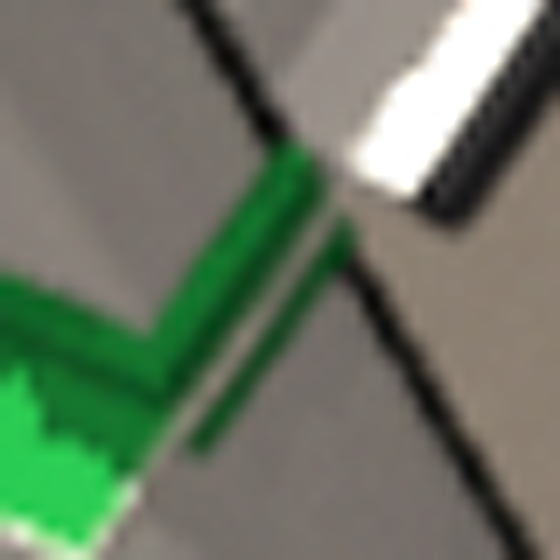

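View pics/m2.png

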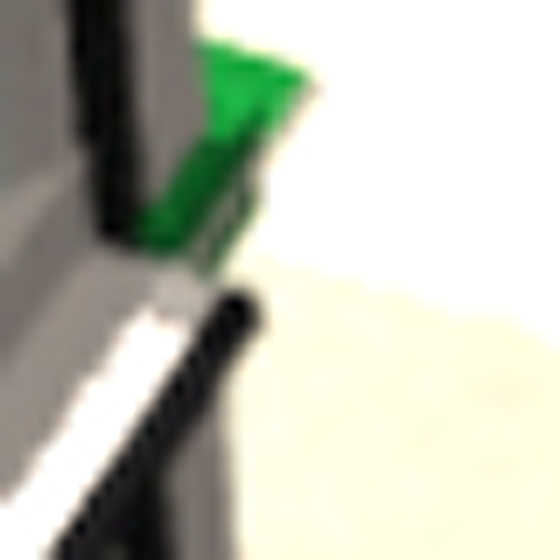

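By image, the lip's underside is at about z 204–205 and the white lines at about 204–206, so they are level. Next I'll lower the fingers clear of the lip and back out horizontally.

Call:
jog_arm(
  increments=[
    {"fingers": -1, "tx": 5, "ty": 0, "tz": 2.7, "rx": 0, "ry": 0, "rz": 0},
    {"fingers": -1, "tx": 11, "ty": 0, "tz": 5.6, "rx": 0, "ry": 0, "rz": 0},
    {"fingers": -1, "tx": 16, "ty": 0, "tz": 8.5, "rx": 0, "ry": 0, "rz": 0},
    {"fingers": -1, "tx": 16, "ty": 0, "tz": 8.5, "rx": 0, "ry": 0, "rz": 0},
    {"fingers": -1, "tx": 21, "ty": 0, "tz": 0, "rx": 0, "ry": 0, "rz": 0},
    {"fingers": -1, "tx": 28, "ty": 0, "tz": -14, "rx": 0, "ry": 0, "rz": 0},
    {"fingers": -1, "tx": 37, "ty": 0, "tz": -31, "rx": 0, "ry": 0, "rz": 0},
    {"fingers": -1, "tx": 46, "ty": 0, "tz": -48, "rx": 0, "ry": 0, "rz": 0},
    {"fingers": -1, "tx": 55, "ty": 0, "tz": -65, "rx": 0, "ry": 0, "rz": 0},
    {"fingers": -1, "tx": 58, "ty": 0, "tz": -80, "rx": 0, "ry": 0, "rz": 0},
    {"fingers": -1, "tx": 58, "ty": 0, "tz": -90, "rx": 0, "ry": 0, "rz": 0},
    {"fingers": -1, "tx": 58, "ty": 0, "tz": -90, "rx": 0, "ry": 0, "rz": 0},
  ],
)

```text
t: 18.25
tool_pos: [541.5, -107.4, 170.7]
tcp_rot: [179.1, 62.0, 80.2]
force: [-0.2, 0.2, 0.5]
width: 0.5
```

```bash
python3 look.py k3; python3 ends.py k3 203
```

```text
18.35 [ 540.62111212 -108.81935091  170.02118227] [ 10.8  36.5  89.9 -56.3  87.8  41.1] [ 0.0607061  -1.02400927  0.21943547]
origin 185 240
origin 283 94
208 scene [(193.0, array([209. , 264.7])), (203.0, array([207.7, 262.3])), (213.0, array([206.4, 259.9]))]
208 top [(193.0, array([383.8, 102.7])), (203.0, array([384.4, 101.2])), (213.0, array([385. ,  99.7]))]
-208 scene [(193.0, array([305.9, 119.6])), (203.0, array([305.7, 116.5])), (213.0, array([305.5, 113.4]))]
-208 top [(193.0, array([368.3, 298.1])), (203.0, array([368.7, 298.4])), (213.0, array([369.1, 298.7]))]
```

View pics/k3s.png

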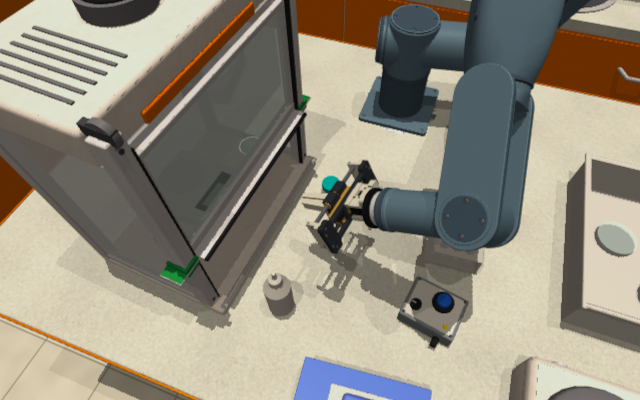

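View pics/k3e.png

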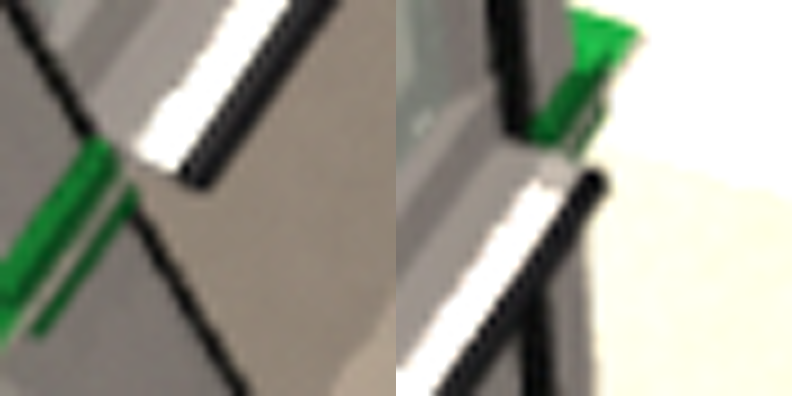

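View pics/k3t.png

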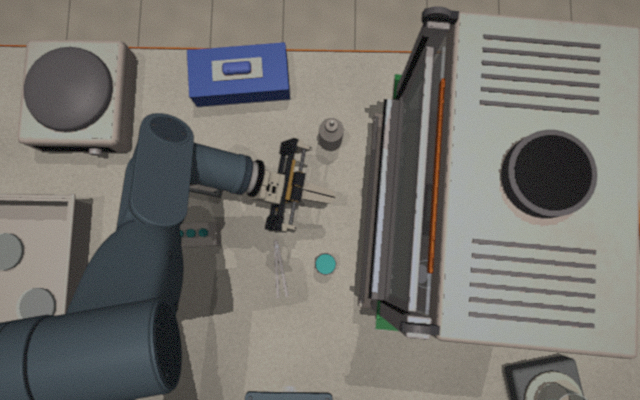

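Call:
jog_arm(
  increments=[
    {"fingers": -1, "tx": -5, "ty": 0, "tz": -20, "rx": 0, "ry": 0, "rz": 0},
    {"fingers": -1, "tx": -15, "ty": 0, "tz": -50, "rx": 0, "ry": 0, "rz": 0},
    {"fingers": -1, "tx": -20, "ty": 0, "tz": -65, "rx": 0, "ry": 0, "rz": 0},
    {"fingers": -1, "tx": -20, "ty": 0, "tz": -65, "rx": 0, "ry": 0, "rz": 0},
    {"fingers": -1, "tx": -20, "ty": 0, "tz": -65, "rx": 0, "ry": 0, "rz": 0},
    {"fingers": -1, "tx": -20, "ty": 0, "tz": -65, "rx": 0, "ry": 0, "rz": 0},
    {"fingers": -1, "tx": -20, "ty": 0, "tz": -65, "rx": 0, "ry": 0, "rz": 0},
    {"fingers": -1, "tx": -20, "ty": 0, "tz": -65, "rx": 0, "ry": 0, "rz": 0},
  ],
)

```text
t: 19.15
tool_pos: [547.6, -61.9, 217.5]
tcp_rot: [179.4, 62.1, 80.4]
force: [0.4, -1.4, -0.2]
width: 0.7
```

Run:
```python
from h import *
from bench import monitor,hand_in
s=monitor.state();print(s["t"],s["tool_pos"],s["force"],np.abs(s["dq"]).max())
a=imaging.camera("scene");b=imaging.camera("top")
for n,im in(("scene",a),("top",b)):
    im0=cv2.imread(f"pics/{n}0.png")
    for nm,lo,hi in(("blue",(100,150,60),(125,255,255)),("teal",(80,150,60),(95,255,255))):
        for w,i in(("start",im0),("now",im)):
            m=cv2.inRange(cv2.cvtColor(i,cv2.COLOR_BGR2HSV),lo,hi);k,l,st,ce=cv2.connectedComponentsWithStats(m)
            print(n,nm,w,[tuple(ce[j].round(1)) for j in range(1,k) if 40<st[j,4]<400])
print(hand_in())
```

```text
19.15 [547.55354005 -61.93330004 217.53744894] [ 0.4468531  -1.35580437 -0.15109573] 0.3603759446262958
scene blue start [(np.float64(443.9), np.float64(299.7))]
scene blue now [(np.float64(443.8), np.float64(300.2))]
scene teal start [(np.float64(330.7), np.float64(183.3)), (np.float64(439.3), np.float64(232.1)), (np.float64(452.1), np.float64(235.4)), (np.float64(465.1), np.float64(238.3)), (np.float64(477.9), np.float64(241.5))]
scene teal now [(np.float64(330.6), np.float64(181.9)), (np.float64(439.1), np.float64(233.1)), (np.float64(452.5), np.float64(235.6)), (np.float64(465.0), np.float64(238.4)), (np.float64(477.9), np.float64(241.5))]
top blue start [(np.float64(189.8), np.float64(174.1))]
top blue now []
top teal start []
top teal now []
the job is handed in; nothing more can be done
None
```

The job is handed in at about 19 s of the 48 s allowed. `hand_in` gives no verdict, so everything below rests on my own checks.

**Fan button:** I pressed it twice, first with both closed fingertips and then with one fingertip well inside the button. Both presses hit a hard stop at the same height, at about 12–14 N, so I take it as fully down. In the last picture it is back up, with its blue centre in the starting place to within 0.5 px.

**Window:** I pushed it up from beneath the lip with closed fingers tilted about 28° downward, because joint 4's range does not allow them to be level. The lip force readings were about 4–5 N, and no reading suggested a pinch. After I drew the hand away, the lip stayed where I left it.

**Height:** The pictures put the lip's underside at z of about 203–205 mm and the white lines at about 203–206 mm. The gap should be a few mm, against the 10 mm allowed.

**Loose things:** The jar and rack caps are within about 1.5 px of their starting places in the scene view, and part of that is the hand covering the jar. I judged the wash bottle and tweezers by eye only, and they look unmoved. I did not check the amber bottle or the beaker, but the hand went only about 20 mm under the lip.

**What disagreed:**
- **Fingertip position:** The fingertips are about 17 mm behind the reported TCP along the tool axis, not 11 mm ahead of it. Both the button contact and the two-camera measurement showed this, and I corrected for it.
- **Top-view colour check:** The final check in the top view did not work. The arm hid the button there, and the colour mask found no teal caps.

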